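Lock a stop collar against the sensor carriage on a rod bench

TASK

The blue sensor carriage on the rod bench already stands where we want it, so lock the aluminium stop collar beside it: slide the collar along the rod until it rests against the carriage without pushing the carriage along, turn it so that its thumb screw points squarely at the ground flat of the rod, and tighten the screw on the flat (clockwise). Make it finger-tight so that it stays tight when you let go: do not force it, and do not tighten it on the round of the rod. Leave everything else on the table where it is.

Things in the scene. Friction and masses are not known exactly. Their poses are not given: they have to be found in the camera images.
- bench: grey base plate of the rod bench, 120 x 490 mm, 18 mm high, fixed to the table, with two dark end blocks (30 mm thick along y, 56 mm wide, tops 146 mm above the table) 420 mm apart that hold the rod firmly. Origin: centre of the underside; y: along the rod; x: away from the robot; z up
- rod: dark steel rod, 20 mm in diameter, level, its axis 115 mm above the table, 420 mm free between the end blocks. A bright flat 13 mm wide is ground along its whole length, 7.6 mm from the rod's axis (2.4 mm below the round). Origin: on the rod's axis, midway along. y: along the rod; z: square out of the flat, within 7 degrees of straight up; x: away from the robot
- carriage: blue sensor carriage on the rod: round housing 42 mm in diameter, 40 mm long, a black sensor barrel hanging below it, a red pointer on the scale. Origin: on the rod's axis, middle of the housing; y along the rod. It can slide on the rod but drags: it starts to move at a push of 10 N
- carriage_face (a point): centre of the carriage's end face that looks at the collar (the +y end), on the rod's axis; y along the rod
- collar: aluminium stop collar on the rod, +y of the carriage: diameter 42 mm, 22 mm wide along the rod, its boss ends 26 mm from the rod's axis. Slides with 1.5 N, turns on the rod with 0.03 N m, stays where left. Origin: on the rod's axis, mid-width; y along the rod; z: out along the thumb screw, at the start leaning 26 to 40 degrees from upright towards the robot, 40 to 150 mm clear of the carriage
- collar_face (a point): centre of the collar's end face that looks at the carriage (the -y end), on the rod's axis; it rests against the carriage when it meets carriage_face
- thumb_screw: the set screw in the collar: steel stem with a flat brass shoe (11 mm wide, hidden) that bears on the rod; moves in and out with the knob, does not turn; z out along the screw. It starts backed off by an unknown amount: 1.6 to 2.9 rad of the knob until the shoe meets the flat. From there it needs about 0.4 to 0.9 rad more to be finger-tight; beyond 1.1 rad it is forced
- knob: black square knob of the thumb screw, 20 x 20 mm across the faces, 26 mm tall. Origin: its middle, on the screw's axis, about 50 mm from the rod's axis; x, y square to its faces; z out along the screw. Clockwise seen along -z drives the screw in, 1.6 mm per rad (10 mm per turn, coarse thread). Turns freely at up to 0.15 N m, then the torque climbs by about 0.2 N m per rad as the screw bears. Stays put by friction
- spare_collar: a loose spare collar like the task's own, lying on its side face, diameter 38 mm, 22 mm high, its black knob sticking out along the body's x to 54 mm from the centre; origin: centre of its underside. A bystander
- weight_stack: brass slotted weights on a hanger, diameter 52 mm, 85 mm tall; origin: centre of the underside. A bystander
- water_bottle: clear water bottle with a blue cap, diameter 64 mm, 215 mm tall; origin: centre of the underside. A bystander
- mug: white mug, diameter 80 mm, 92 mm tall; origin: centre of the underside. A bystander
- screwdriver: orange-handled screwdriver lying flat, 190 mm long along its x; origin: underside of the middle. A bystander
- ruler: clear plastic ruler lying flat, 30 x 300 x 4 mm, long along its y; origin: centre of the underside. A bystander
- caliper: steel sliding caliper lying flat, 210 mm long along its y, 12 mm high; origin: middle of the underside. A bystander

How it is judged (in metres and radians):
At the end, for the whole second after the job is handed in: The collar rests against the carriage (gap under 1.5 mm), its thumb screw points at the rod's flat within 4 degrees and presses on the rod with more than 40 N (finger-tight), and the carriage stands within 3 mm of where it stood; collar at rest and let go (y of collar_face in the frame of carriage_face below 0.0015 m and angle between the z axis of collar and the z axis of rod, either way round below 0.07 rad and contact force between thumb_screw and rod above 40 N and distance of carriage from where it was at the start of the episode below 0.003 m and linear speed of collar below 0.005 m/s); the robot touches nothing.
It fails at once if the carriage is pushed more than 3 mm along the rod (distance of carriage from where it was at the start of the episode above 0.003 m).
It fails at once if the screw is forced: it presses on the rod with more than 150 N (contact force between thumb_screw and rod above 150 N).
It fails at once if the screw is tightened on the round of the rod: more than 15 N while it points more than 17 degrees away from the flat (contact force between thumb_screw and rod above 15 N and angle between the z axis of collar and the z axis of rod, either way round above 0.3 rad).
It fails at once if a bystander is moved by more than 20 mm (distance of any of spare_collar, weight_stack, water_bottle, mug, screwdriver, ruler, caliper from where it was at the start of the episode above 0.02 m).
It also fails if it takes over 61 s, if anything falls off the work surface, if the arm or the gripper's body presses on something with over 40 N, if the wrist force passes 120 N, or if a joint passes its speed limit or range.

ROBOT

A 6-joint arm with a two-finger parallel gripper is mounted at the origin on the work surface. World frame = base frame: x ahead of the robot, y to its left, z up, the work surface at z = 0. Lengths are in m, angles in degrees, forces in N, time in s.
With the tool pointing down it reaches from about 0.325 to 0.9 m from the base axis. Payload 6.1 kg.
Tool frame: the origin (TCP) lies at the very end of the fingers, on their centre line; the grasp point (between the pads) lies 19 mm behind it; z points along the fingers, y is the direction in which the jaws open and shut (so a half turn about z gives the same grasp; the last joint's range is limited). The gripper opens to 85 mm and grips with 20 to 120 N. Pads are 22 mm wide; open, the fingers measure 114 mm over their backs; the gripper's body (76 mm by 85 mm) begins 54 mm behind the grasp point. The pads swing forward as they close: fully open they stand 13 mm farther back than shut.
Start: joints at [69.15, 12.628, 87.462, -0, 79.91, -7.225], TCP at [0.147, 0.607, 0.231] pointing down, gripper open.
Joint ranges: [-170.65, 170.65], [-52.31, 119.04], [5.05, 147.46], [-71.25, 251.25], [11.57, 151.72], [-153.62, 153.62]. Speed limits (degrees/s): [147.25, 147.25, 172.46, 180, 180, 180].

INTERFACE

Orientations are given as a 3x3 rotation matrix whose columns are the frame's x, y, z axes.
In Python, from workcell import manip, viewer, ticket, boxes_of gives the robot as it stands.
- The arm moves only by the tool step_arm, never from a script. Its argument "commands" is a list of rows, each a list of 7 numbers: the shift along the tool's x, y, z normalised to -1 to 1, where 1 is 100 cm, then the turn, a rotation vector about the tool's x, y, z normalised to -1 to 1, where 1 is 360 degrees, then the opening, from 0 (shut) to 1 (fully open). A call has 1 to 12 rows; each row is the pose to reach, as a shift and turn from the pose measured when the call began, along the tool's axes at that moment, turning the shorter way round; what a row does not reach only later rows make up. A row lasts 1/8 s, in which the tool goes at most 62.5 mm and 10.7 degrees, less where a joint would pass 70% of its speed; a pose out of reach is approached as far as the arm can. A call with a number of a shift or a turn outside -1 to 1 is refused whole. A call with a gripper value outside its range is refused whole. The fingers move at their own pace and stop on an object; "newtons" is the grip in N (left out, the last holds). Time passes only in rows, so rows that repeat a pose let the fingers close. It gives the time, the measured TCP pose, the force and the opening at its end, in the units of the state.
- manip.observe(): the state, without advancing time (a new reading comes with each control period).
- viewer.grab_frame(name): name is "scene" or "top" or "wrist"; returns a dict with "pixels" (400x640x3 uint8, red, green, blue), "camera_matrix" (3x3 intrinsics, pixels), "rvec" (rotation vector, rad) and "tvec" (3), from world to camera coordinates, as OpenCV has them. Camera axes: x right, y down, z forward; pixel columns grow to the right and rows downward; lengths in m; the calibration is good to about 2 mm. The wrist camera is an equidistant fisheye: a pixel r from the principal point sees the ray r / f radians off the axis. A picture is of the moment at which its call begins. There is no depth.
- ticket.close_job(): hands the job in, once; it reports no verdict.
Trained networks look in a picture, given as the dict that the camera call returned (one of the last four; its "shot" number tells which), for a name from the list of things; names that differ only in an ending like _2 or _b are one class to them, and where a whole thing is asked for, a point or a joint stands for the part that bears it (a point fixed in the world has none). Each returns a list of dicts, best first, with "confidence" (0 to 1); they miss things now and then, are a little off and sometimes report something else, mostly with a low value. They report only what shows in the picture. A call takes as long as a camera call.
- boxes_of(label, picture): "box" ([left, top, width, height] in pixels, round what is visible of it).
The state is a dict: "t": time; "joint_pos": joint angles; "dq": joint speeds; "tau": joint torques, N m; "tool_pos": TCP position; "orientation": TCP orientation; "ft_force": force on the tool from outside, world axes, zero at the start; "torque": the same for the moment, N m; "opening": opening from 0.0 (shut) to 1.0 (fully open).
Only numpy, scipy, OpenCV 4.12 (cv2) and the standard library are available. Lean on these libraries where they do the work, as an engineer would, in place of code of your own. Each camera call takes 0.05 s, during which the arm holds its last target.

## Working session

There is one attempt and no reset: what is moved stays moved. The work goes in short steps, Python scripts to look and compute and a tool call to move; the robot and the scene stay as the last step left them, time stands still between calls to the robot, and variables do not carry over. Pictures are saved under pics/ and viewed, and the job is handed in when it is done.

Besides the shell and the picture viewer there is one more tool, called after "Call:" by a JSON object that holds its "api" and its "payload", one argument or row to a line. step_arm: Moves the arm, as the interface text tells. Its arguments: {"type":"object","properties":{"commands":{"type":"array","items":{"type":"array","items":{"type":"number"}}},"newtons":{"type":"number"}},"required":["commands"]}

```bash
mkdir -p pics; ls; python3 - <<'E'
from workcell import manip, viewer, ticket, boxes_of
import cv2
s=manip.observe()
print(s)
for n in ["scene","top","wrist"]:
    f=viewer.grab_frame(n); cv2.imwrite(f"pics/{n}0.png",f["pixels"][:,:,::-1])
    print(n,f["camera_matrix"].tolist(),f["rvec"],f["tvec"])
    for l in ["carriage","collar","knob","bench","rod"]:
        print(l,[(b["box"],round(b["confidence"],2)) for b in boxes_of(l,f)[:2]])
E
```

```text
pics
{'t': 0.0, 'joint_pos': array([ 6.91518498e+01,  1.26745349e+01,  8.75262264e+01,  7.64854439e-04,
        7.99108923e+01, -7.22381145e+00]), 'dq': array([-0.02176681,  0.03240846, -0.06862302,  0.03670499,  0.05273759,
       -0.0189534 ]), 'tau': array([-2.15379070e-03, -4.96888232e+01, -3.89397669e+01, -4.90279781e-04,
        1.10289300e-02,  2.65067388e-05]), 'tool_pos': array([0.14698979, 0.6068415 , 0.23020263]), 'orientation': array([[-9.71860382e-01,  2.35556575e-01, -7.05817541e-04],
       [ 2.35557491e-01,  9.71858718e-01, -1.81645523e-03],
       [ 2.58076958e-04, -1.93160148e-03, -9.99998101e-01]]), 'ft_force': array([ 0.36482613, -0.60204831,  0.21709868]), 'torque': array([ 0.00428746, -0.02130037,  0.02888883]), 'opening': 1.0000979314334875}
scene [[408.2746069558516, 0.0, 314.22370966866254], [0.0, 408.2746069558516, 200.19901650139383], [0.0, 0.0, 1.0]] [ 2.25122511  1.18717029 -0.40697219] [-0.29820654 -0.2142201   1.47438345]
carriage [([294.4, 245.7, 20.5, 32.6], 0.61), ([328.5, 163.7, 9.7, 45.4], 0.38)]
collar [([318.0, 211.7, 17.5, 26.1], 0.81), ([320.3,
[... 241 characters left out ...]
], [0.0, 491.1821254634263, 193.2077481552401], [0.0, 0.0, 1.0]] [ 2.19782195 -2.15853385  0.08122306] [0.00358448 0.47060634 1.8925641 ]
carriage [([340.7, 152.8, 11.5, 18.0], 0.72), ([313.4, 161.7, 12.6, 13.3], 0.68)]
collar [([317.0, 161.7, 6.7, 14.6], 0.61)]
knob []
bench [([263.1, 145.5, 131.7, 45.5], 0.71)]
rod [([271.3, 154.3, 114.8, 18.1], 0.57), ([195.2, 187.0, 13.0, 14.1], 0.54)]
wrist [[309.70691628693146, 0.0, 313.92396856224207], [0.0, 309.70691628693146, 200.67195086551652], [0.0, 0.0, 1.0]] [-2.30016087 -1.80903203 -0.2386911 ] [-0.62606051 -0.03314878  0.37860928]
carriage [([134.5, 267.2, 107.1, 68.4], 0.49)]
collar []
knob []
bench [([127.2, 393.0, 18.0, 7.0], 0.62)]
rod []
```

```bash
python3 - <<'E'
import cv2
a=cv2.imread('pics/scene0.png'); cv2.imwrite('pics/scene0c.png',cv2.resize(a[150:350,220:420],None,fx=3,fy=3,interpolation=cv2.INTER_CUBIC))
a=cv2.imread('pics/top0.png'); cv2.imwrite('pics/top0c.png',cv2.resize(a[120:220,240:420],None,fx=4,fy=4,interpolation=cv2.INTER_CUBIC))
E
```

```text
(no output)
```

View pics/scene0.png

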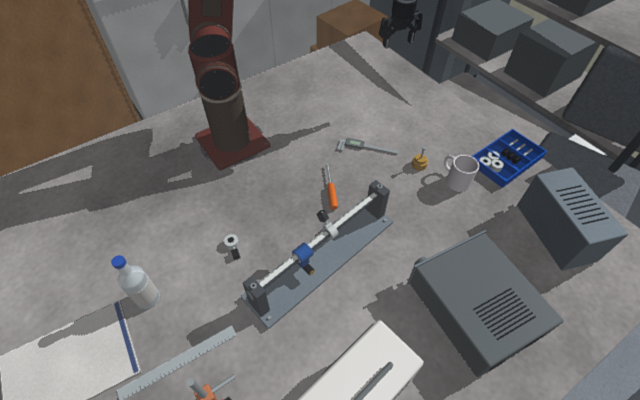

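View pics/top0.png

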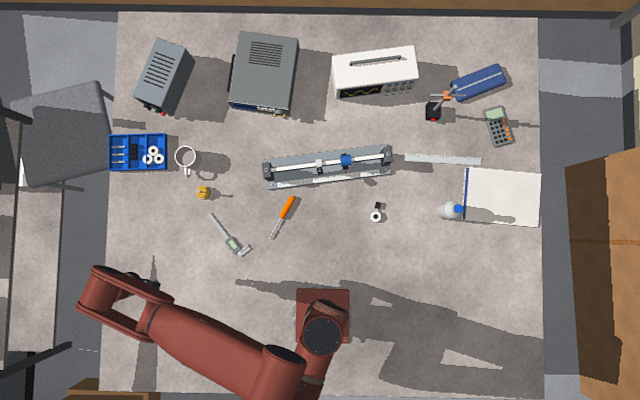

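View pics/wrist0.png

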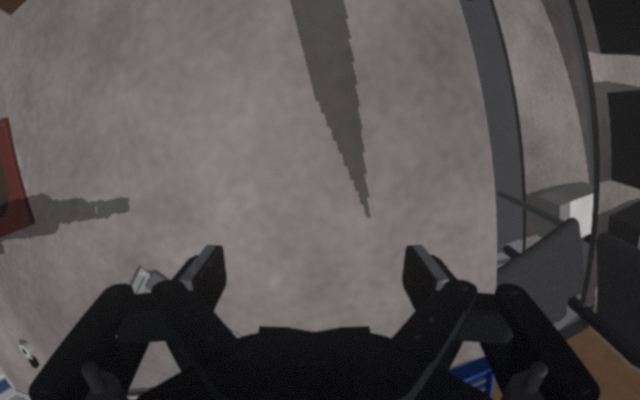

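```bash
sleep 0
```

```text
(no output)
```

The scene shows the bench at centre, with the carriage at (304,256), the collar at (328,228) and its knob at (322,215). In the top view the bench runs from (265,165) to (393,155).

View pics/scene0c.png

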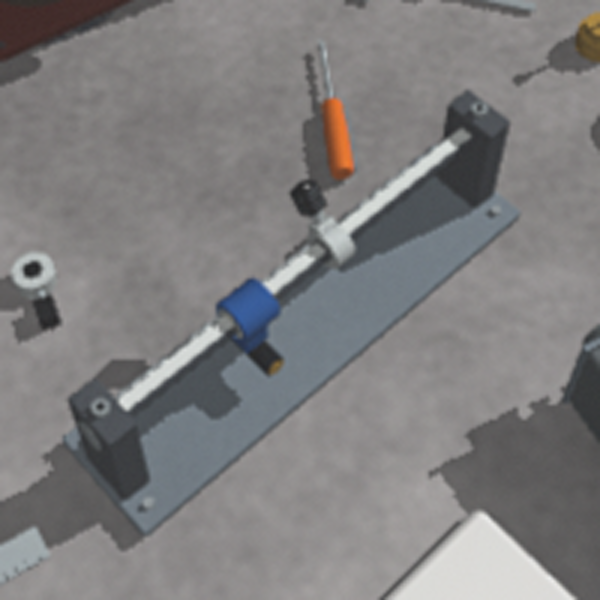

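View pics/top0c.png

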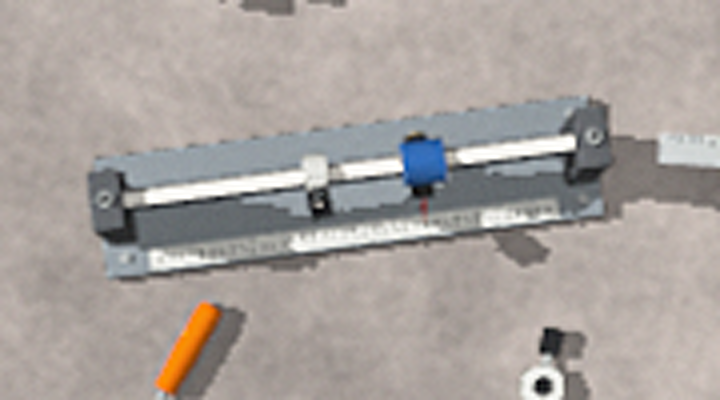

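```bash
cat > h.py <<'E'
from workcell import manip, viewer, ticket, boxes_of
import cv2, numpy as np
from scipy.spatial.transform import Rotation as Ro
def cam(f):
    R,_=cv2.Rodrigues(np.array(f["rvec"],float)); return R,np.array(f["tvec"],float).ravel(),np.array(f["camera_matrix"])
def ray(f,uv,fish=False):
    R,t,K=cam(f); x=(uv[0]-K[0,2])/K[0,0]; y=(uv[1]-K[1,2])/K[1,1]
    if fish:
        r=np.hypot(x,y); s=np.sin(r)/r if r>1e-9 else 1; d=np.array([x*s,y*s,np.cos(r)])
    else: d=np.array([x,y,1.])
    return -R.T@t, R.T@d
def atz(f,uv,z,fish=False):
    c,d=ray(f,uv,fish); return c+d*(z-c[2])/d[2]
def proj(f,P,fish=False):
    R,t,K=cam(f); p=R@np.array(P)+t
    if fish:
        r=np.hypot(p[0],p[1]); th=np.arctan2(r,p[2]); a=p[:2]/r*th
    else: a=p[:2]/p[2]
    return np.array([K[0,0]*a[0]+K[0,2],K[1,1]*a[1]+K[1,2]])
def tri(f1,u1,f2,u2):
    c1,d1=ray(f1,u1);c2,d2=ray(f2,u2)
    A=np.array([d1,-d2]).T; s=np.linalg.lstsq(A,c2-c1,rcond=None)[0]
    a,b=c1+s[0]*d1,c2+s[1]*d2; return (a+b)/2,np.linalg.norm(a-b)
def topc(c): return (240-.375+c[0]/4,120-.375+c[1]/4)
def scc(c): return (220-1/3+c[0]/3,150-1/3+c[1]/3)
E
cat > m.py <<'E'
from h import *
ft=viewer.grab_frame("top"); fs=viewer.grab_frame("scene")
A=atz(ft,topc((103,198)),.146);B=atz(ft,topc((593,134)),.146)
print("top blocks",A,B,np.linalg.norm(A-B))
A2=atz(fs,scc((480,108)),.146);B2=atz(fs,scc((100,407)),.146)
print("scene blocks",A2,B2,np.linalg.norm(A2-B2))
print("knob",tri(ft,topc((319,202)),fs,scc((308,198))))
print("coll top",atz(ft,topc((316,170)),.136), "scene", atz(fs,scc((333,240)),.125))
print("carr",atz(ft,topc((423,162)),.136),atz(fs,scc((247,305)),.136))
E
python3 m.py
```

```text
top blocks [0.54479122 0.21616715 0.146     ] [ 0.61153598 -0.2298936   0.146     ] 0.45102666644216255
scene blocks [0.54507224 0.21547768 0.146     ] [ 0.60989138 -0.22986385  0.146     ] 0.4500339913414175
knob (array([0.54326818, 0.01887208, 0.15559697]), np.float64(0.00042228652109104376))
coll top [0.57538254 0.02255632 0.136     ] scene [0.57596267 0.02330416 0.125     ]
carr [ 0.58450961 -0.07548918  0.136     ] [ 0.59348628 -0.07953761  0.136     ]
```

```bash
cat >> h.py <<'E'
Cn=np.array([0.5778,-0.0070,0.115])   # rod mid
yb=np.array([-0.0660,0.4455,0]); yb/=np.linalg.norm(yb); xb=np.array([yb[1],-yb[0],0]); zb=np.array([0,0,1.])
def pt(x,y,z): return Cn+x*xb+y*yb+z*zb
def kdir(a): a=np.radians(a); return np.cos(a)*zb-np.sin(a)*xb   # lean a deg towards robot
def loc(P): d=np.array(P)-Cn; return np.array([d@xb,d@yb,d@zb])
def toolR(a,j):  # tool z=-kdir(a); j = 'j6-like' angle: y_t at j=0 = xb-ish, positive turn about tool z
    z=-kdir(a); y0=np.cross(z,yb); 
    if y0@xb<0: y0=-y0
    x0=np.cross(y0,z); R=np.array([x0,y0,z]).T
    return R@Ro.from_euler('z',j,degrees=True).as_matrix()
def cmd(P,R,s=None):
    s=s or manip.observe(); R0=np.array(s["orientation"]); p0=np.array(s["tool_pos"])
    d=R0.T@(np.array(P)-p0); w=Ro.from_matrix(R0.T@R).as_rotvec(degrees=True)
    print("cmd",np.round(np.r_[d,w/360],5).tolist(),"mm",round(1000*np.linalg.norm(d),2),"deg",round(np.linalg.norm(w),2))
def st():
    s=manip.observe(); R=np.array(s["orientation"]); print("t",round(s["t"],2),"loc",np.round(1000*loc(s["tool_pos"]),1),"open",round(s["opening"],3),"F(bx,by,z)",np.round([s["ft_force"]@xb,s["ft_force"]@yb,s["ft_force"][2]],2),"M",np.round([s["torque"]@xb,s["torque"]@yb,s["torque"][2]],3),"M_toolz",round(s["torque"]@R[:,2],3),"j",np.round(s["joint_pos"],1))
    z=-R[:,2]; print(" lean",round(np.degrees(np.arctan2(-z@xb,z[2])),2),"tilt y",round(np.degrees(z@yb),2),"j-like",round(np.degrees(np.arctan2(*( (toolR(np.degrees(np.arctan2(-z@xb,z[2])),0).T@R[:,1])[[0,1]]*np.array([-1,1])))),2))
    return s
E
python3 - <<'E'
from h import *
s=st(); f=viewer.grab_frame("wrist"); R,t,K=cam(f); c=-R.T@t; Rt=s["orientation"]
print("cam in tool",Rt.T@(c-s["tool_pos"]), (R@Rt).round(3))
P=pt(0,.03,0)+kdir(37)*.19
print(P, np.round(toolR(37,-90),3)); cmd(P,toolR(37,-90))
for j in(0,-90): print(toolR(0,j).round(3))
E
```

```text
t 1.0 loc [-335.9  670.9  116.3] open 0.999 F(bx,by,z) [ 0.02 -0.15  0.2 ] M [ 0.065 -0.     0.007] M_toolz -0.007 j [69.1 12.6 87.5 -0.  79.9 -7.2]
 lean 0.0 tilt y -0.0 j-like -67.95
cam in tool [ 0.06603066  0.00095963 -0.14312891] [[-0.     1.    -0.   ]
 [-0.966 -0.    -0.259]
 [-0.259  0.     0.966]]
[0.46029321 0.00591902 0.26674075] [[-0.79  -0.147  0.595]
 [-0.117  0.989  0.088]
 [-0.602  0.    -0.799]]
cmd [-0.44594, -0.51083, -0.03544, -0.01977, -0.10149, -0.0591] mm 679.02 deg 42.87
[[-0.147  0.989  0.   ]
 [ 0.989  0.147  0.   ]
 [ 0.     0.    -1.   ]]
[[-0.989 -0.147  0.   ]
 [-0.147  0.989  0.   ]
 [ 0.     0.    -1.   ]]
```

Call:
{"api": "step_arm", "payload": {
  "commands": [
    [-0.446,-0.511,-0.0354,-0.0198,-0.1015,-0.0591,1],
    [-0.446,-0.511,-0.0354,-0.0198,-0.1015,-0.0591,1],
    [-0.446,-0.511,-0.0354,-0.0198,-0.1015,-0.0591,1],
    [-0.446,-0.511,-0.0354,-0.0198,-0.1015,-0.0591,1],
    [-0.446,-0.511,-0.0354,-0.0198,-0.1015,-0.0591,1],
    [-0.446,-0.511,-0.0354,-0.0198,-0.1015,-0.0591,1],
    [-0.446,-0.511,-0.0354,-0.0198,-0.1015,-0.0591,1],
    [-0.446,-0.511,-0.0354,-0.0198,-0.1015,-0.0591,1],
    [-0.446,-0.511,-0.0354,-0.0198,-0.1015,-0.0591,1],
    [-0.446,-0.511,-0.0354,-0.0198,-0.1015,-0.0591,1],
    [-0.446,-0.511,-0.0354,-0.0198,-0.1015,-0.0591,1],
    [-0.446,-0.511,-0.0354,-0.0198,-0.1015,-0.0591,1]
  ]
}}

```text
t: 2.55
tool_pos: [0.4609, 0.0017, 0.2676]
orientation: [[-0.789, -0.141, 0.598], [-0.113, 0.99, 0.084], [-0.603, -0.001, -0.797]]
ft_force: [-0.1, -0.9, -0.5]
opening: 1.001
```

```bash
python3 - <<'E'
from h import *
s=st(); f=viewer.grab_frame("wrist"); cv2.imwrite("pics/w1.png",f["pixels"][:,:,::-1]); np.save("w1.npy",{k:f[k] for k in("camera_matrix","rvec","tvec")},allow_pickle=True)
E
```

```text
t 2.55 loc [-114.3   25.7  152.6] open 1.001 F(bx,by,z) [-0.2  -0.9  -0.53] M [0.004 0.289 0.046] M_toolz -0.035 j [ -23.2  -45.9  137.1   21.7   57.9 -127.8]
 lean 37.12 tilt y 0.23 j-like -89.78
```

View pics/w1.png

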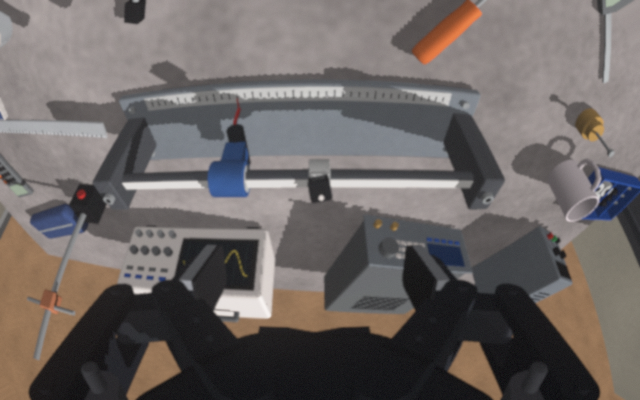

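```bash
python3 - <<'E'
import cv2
a=cv2.imread('pics/w1.png'); cv2.imwrite('pics/w1c.png',cv2.resize(a[140:220,200:400],None,fx=4,fy=4,interpolation=cv2.INTER_CUBIC))
cv2.imwrite('pics/w1d.png',cv2.resize(a[145:215,285:355],None,fx=8,fy=8,interpolation=cv2.INTER_CUBIC))
E
```

```text
(no output)
```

View pics/w1c.png

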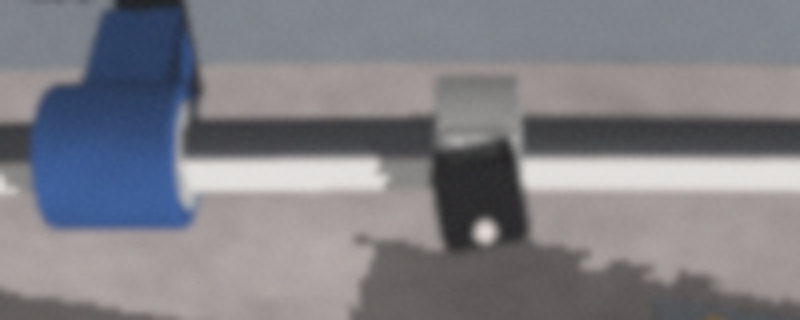

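View pics/w1d.png

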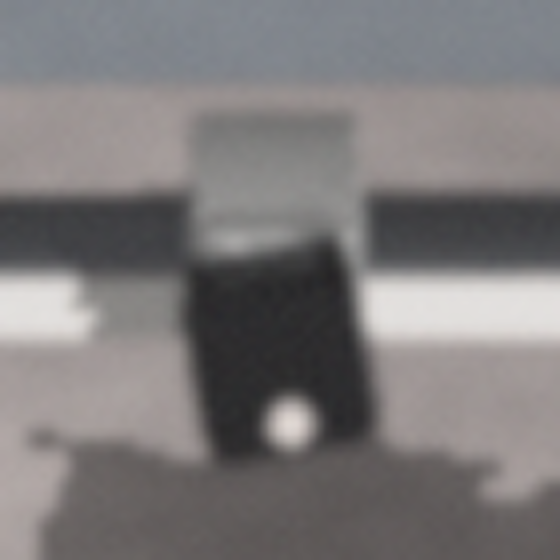

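```bash
python3 - <<'E'
from h import *
from scipy.optimize import least_squares
f=np.load("w1.npy",allow_pickle=True).item()
u=lambda c:np.array([285-.4375+c[0]/8,145-.4375+c[1]/8])
print("rod block/rod axis check: collar", proj(f,pt(0,.03,0),True), "blocks",proj(f,pt(0,.225,.031),True),proj(f,pt(0,-.225,.031),True))
def knob(a,y,r,h):
    R=toolR(a,-90+r); c=pt(0,y,0)
    out=[]
    for z in (h+.013,h-.013):
        for sx,sy in((1,-1),(1,1),(-1,1),(-1,-1)):
            out.append(proj(f,c+kdir(a)*z+R[:,0]*sx*.01+R[:,1]*sy*.01,True))
    return np.array(out)
K=knob(37,.03,-9.5,.05); print(((K-[285,145])*8).round())
E
```

```text
rod block/rod axis check: collar [317.44085602 178.40167798] blocks [486.47772998 200.25171452] [108.47500808 201.26873597]
[[160. 303.]
 [337. 274.]
 [365. 445.]
 [191. 473.]
 [167. 259.]
 [329. 232.]
 [355. 390.]
 [195. 416.]]
```

```bash
python3 - <<'E'
from h import *
from scipy.optimize import least_squares
f=np.load("w1.npy",allow_pickle=True).item()
a=cv2.imread("pics/w1.png",0); 
print(a[185:196:5,300:340])
print(a[164:206,318])
def knob(a,y,r,h,w):
    R=toolR(a,-90+r); c=pt(0,y,0); z0,z1=h+.013,h-.013
    return np.array([proj(f,c+kdir(a)*z+R[:,0]*sx*w+R[:,1]*sy*w,True) for z,sx,sy in((z1,1,-1),(z1,1,1),(z0,-1,1),(z0,-1,-1))])
obs=np.array([(190,260),(335,240),(370,430),(220,460)])/8+[285-.4375,145-.4375]
for h in(.045,.05,.052):
    s=least_squares(lambda p:(knob(p[0]*100,p[1],p[2]*100,h,p[3])-obs).ravel(),[.37,.03,-.1,.01],x_scale=[.05,.005,.05,.001])
    print(h,s.x,s.fun.round(2))
E
```

```text
[[134 135 132 135 135 132 121  99  69  50  46  45  45  45  45  44  46  45
   45  45  45  45  44  46  47  44  44  47  58  98 154 199 216 221 221 220
  221 221 221 220]
 [155 157 156 155 157 157 154 143 113  77  49  42  43  44  44  45  46  43
   43  42  44  44  42  44  41  45  44  44  45  52  76 108 137 148 151 152
  153 152 153 153]
 [162 159 161 160 156 155 156 153 140 110  71  47  46  43  44  42  46  52
   78 116 145 154 141 106  71  49  46  42  46  45  54  80 112 139 153 155
  152 153 150 149]]
[131 135 138 139 141 144 142 135 131 140 149 135 103  71  54  49  44  39
  42  45  47  45  45  44  44  47  43  44  47  45  55  78 104 124 129 115
  87  66  75  87  91  94]
0.045 [ 0.36757412  0.03149904 -0.1052189   0.00903088] [ 0.24  0.52  0.04 -0.3   0.13  0.06 -0.38 -0.18]
0.05 [ 0.38060321  0.03143298 -0.10364397  0.00896824] [ 0.15  0.65  0.12 -0.16  0.25 -0.02 -0.5  -0.26]
0.052 [ 0.38511976  0.03140665 -0.103102    0.00893795] [ 0.12  0.69  0.15 -0.11  0.29 -0.05 -0.54 -0.29]
```

```bash
python3 - <<'E'
from h import *
st(); cmd(pt(0,.0312,0)+kdir(37.7)*.085,toolR(37.7,-100.5))
E
```

```text
t 2.6 loc [-113.8   23.7  152.9] open 1.001 F(bx,by,z) [-0.34 -0.7   0.42] M [ 0.028  0.304 -0.005] M_toolz 0.019 j [ -23.4  -45.8  137.    21.7   57.8 -128. ]
 lean 37.13 tilt y 0.36 j-like -89.8
cmd [0.00247, 0.00814, 0.10557, -0.00086, -0.00168, -0.02972] mm 105.91 deg 10.72
```

Call:
{"api": "step_arm", "payload": {
  "commands": [
    [0.0025,0.0081,0.1056,-0.0009,-0.0017,-0.0297,1],
    [0.0025,0.0081,0.1056,-0.0009,-0.0017,-0.0297,1],
    [0.0025,0.0081,0.1056,-0.0009,-0.0017,-0.0297,1],
    [0.0025,0.0081,0.1056,-0.0009,-0.0017,-0.0297,1],
    [0.0025,0.0081,0.1056,-0.0009,-0.0017,-0.0297,1]
  ]
}}

```text
t: 3.22
tool_pos: [0.5227, 0.0159, 0.185]
orientation: [[-0.74, -0.286, 0.608], [-0.295, 0.951, 0.089], [-0.604, -0.114, -0.789]]
ft_force: [0.9, -0.5, 0.9]
opening: 1.005
```

```bash
python3 - <<'E'
from h import *
f=viewer.grab_frame("wrist"); s=st(); cv2.imwrite("pics/w2.png",f["pixels"][:,:,::-1]); np.save("w2.npy",{k:f[k] for k in("camera_matrix","rvec","tvec")},allow_pickle=True)
cv2.imwrite('pics/w2c.png',cv2.resize(f["pixels"][100:300,160:480,::-1],None,fx=2.5,fy=2.5,interpolation=cv2.INTER_CUBIC))
R=s["orientation"]
for x,y in((1,1),(1,-1),(-1,1),(-1,-1)):
  for z in(.037,.063): print(x,y,z,proj(f,pt(0,.0312,0)+kdir(37.7)*z+R[:,0]*x*.01+R[:,1]*y*.01,True).round(1))
E
```

```text
t 3.27 loc [-51.2  30.8  69.9] open 1.0 F(bx,by,z) [-1.2  -0.26 -0.23] M [-0.083  0.323 -0.022] M_toolz -0.034 j [ -16.7  -27.7  136.6   24.7   38.4 -140.7]
 lean 37.95 tilt y 0.07 j-like -100.56
1 1 0.037 [329.1 202. ]
1 1 0.063 [331.1 214.3]
1 -1 0.037 [298.1 202. ]
1 -1 0.063 [295.8 214.3]
-1 1 0.037 [328.7 231. ]
-1 1 0.063 [330.5 246.8]
-1 -1 0.037 [298.6 231. ]
-1 -1 0.063 [296.4 246.8]
```

View pics/w2c.png

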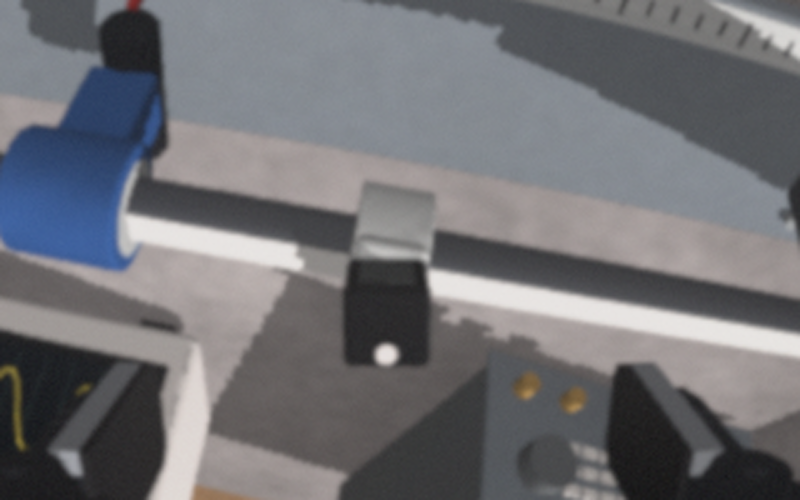

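```bash
cat > flat.py <<'E'
from h import *
import sys
def edges(img,f,ys,span=.02,dbg=False):
    g=img.astype(float).mean(2); g=cv2.GaussianBlur(g,(0,0),.7); res=[]
    for y in ys:
        p0=proj(f,pt(0,y,0),True); p1=proj(f,pt(0,y+.005,0),True); t=(p1-p0)/np.linalg.norm(p1-p0); n=np.array([-t[1],t[0]])
        # n pointing image direction; make it go from robot side to far side
        q=proj(f,pt(.01,y,0),True)
        if (q-p0)@n<0:n=-n
        sc=np.linalg.norm(q-p0)/.01
        R,T,K=cam(f); d=np.linalg.norm(-R.T@T-pt(0,y,0)); pp=K[0,0]/d
        ss=np.arange(-.016*pp,.016*pp,.1); pts=(p0+ss[:,None]*n).astype(np.float32)
        v=cv2.remap(g.astype(np.float32),pts[None,:,0],pts[None,:,1],cv2.INTER_LINEAR)[0]
        res.append((y,p0,n,ss,v,pp))
    return res
def meas(name,ys):
    f=np.load(name+".npy",allow_pickle=True).item(); img=cv2.imread(f"pics/{name}.png")
    R,T,K=cam(f); c=-R.T@T; cl=loc(c); out=[]
    for y,p0,n,ss,v,pp in edges(img,f,ys):
        gr=np.gradient(v,ss)
        # strongest positive = dark->bright (near flat edge)
        i=np.argmax(gr); lo=v[max(0,i-25):i+1].min(); hi=v[i:i+25].max()
        def cross(seg_idx,lev,rising):
            for k in seg_idx:
                if rising and v[k]<=lev<v[k+1] or (not rising and v[k]>=lev>v[k+1]):
                    return ss[k]+ (lev-v[k])/(v[k+1]-v[k])*.1
            return np.nan
        k0=max(0,i-15); e2=cross(range(k0,min(i+15,len(ss)-2)),(lo+hi)/2,True)
        w=int(pp*.002/.1)
        # near silhouette: strongest negative gradient before i
        j=np.argmin(gr[:max(i-5,1)]); h1=v[max(0,j-15):j+1].max(); l1=v[j:j+15].min(); e1=cross(range(max(0,j-15),j+15),(h1+l1)/2,False)
        m=i+5+np.argmin(gr[i+5:]); h3=v[max(i,m-15):m+1].max(); l3=v[m:m+15].min(); e3=cross(range(max(i,m-15),min(m+15,len(ss)-2)),(h3+l3)/2,False)
        ds=[]
        for e in(e1,e2,e3):
            cc,d=ray(f,p0+e*n,True); d2=np.array([d@xb,d@zb]); d2/=np.linalg.norm(d2); c2=cl[[0,2]]
            ds.append((d2,c2))
        out.append((y,e1,e2,e3,ds,pp))
    return out,cl
def solve(name,ys,show=True):
    out,cl=meas(name,ys); r=[]
    for y,e1,e2,e3,ds,pp in out:
        if np.isnan([e1,e2,e3]).any(): continue
        ang=[np.arctan2(d[0][0],-d[0][1]) for d in ds] # angle of ray from straight down, + away from robot
        c2=ds[0][1]; D=np.hypot(*c2); a0=np.arctan2(-c2[0],c2[1]); # direction to axis, same measure
        s=np.arcsin(.010/D)
        d1=ang[0]-a0+s   # calib shift so near silhouette fits
        def flatlean(a): # a: ray angle rel. to axis dir (neg=robot side) -> point on circle r=10
            off=-D*np.sin(a) # signed perp distance toward robot side
            return off
        lean_view=np.degrees(np.arctan2(-c2[0],c2[1]))
        def phi(a): # angle around rod of the visible surface point, lean deg towards robot
            b=-a; th=np.arcsin(np.clip(D*np.sin(b)/.010,-1,1))-b; return lean_view+np.degrees(th)
        near=phi(ang[1]-a0-d1); far=phi(ang[2]-a0-d1)
        r.append((y*1e3,e1,e2,e3,np.degrees(d1)*pp/57.3,near-40.54,far+40.54,(np.degrees(ang[2]-ang[0])*pp/57.3),lean_view))
    r=np.array(r)
    if show: print(r.round(2))
    print(name,"median",np.median(r,0).round(2),"std",r.std(0).round(2)); return r
E
python3 - <<'E'
from flat import *
solve("w2",np.r_[np.arange(-.015,.0,.005),np.arange(.048,.09,.004)])
solve("w1",np.r_[np.arange(-.03,.0,.005),np.arange(.048,.15,.01)])
E
```

```text
[[-15.   -13.89   1.65  12.31  -3.87   1.38   5.91 109.4   52.91]
 [-10.   -14.05   1.89  12.41  -4.47  -0.27   5.95 110.65  52.91]
 [ -5.   -14.12   1.81  12.18  -4.71  -0.16   5.91 110.13  52.91]
 [ 48.   -13.56   1.9   12.95  -2.61   1.6    5.97 111.35  52.91]
 [ 52.   -13.64   1.81  12.08  -3.     1.57  14.   107.92  52.91]
 [ 56.   -13.82   1.82  12.24  -3.87   0.59   5.91 109.33  52.91]
 [ 60.   -13.94   1.85  12.15  -4.48  -0.19   5.92 109.38  52.91]
 [ 64.   -13.61   2.    12.31  -3.22   0.42   5.9  108.6   52.91]
 [ 68.   -13.82   1.74  11.78  -4.21   0.51   9.4  107.18  52.91]
 [ 72.   -13.48   1.79  12.11  -2.91   1.62   5.86 107.    52.91]
 [ 76.   -13.55   1.81  11.96  -3.37   1.01   5.86 106.6   52.91]
 [ 80.   -13.2    1.73  12.27  -2.04   2.74   5.86 106.3   52.91]
 [ 84.   -13.21   1.68  11.86  -2.22   2.73  17.87 104.53  52.91]
 [ 88.   -13.15   1.94  12.25  -2.15   1.61   5.88 105.81  52.91]]
w2 median [ 62.   -13.62   1.81  12.21  -3.3    1.2    5.91 108.26  52.91] std [33.97  0.3   0.09  0.27  0.89  0.95  3.6   1.92  0.  ]
[[-3.000e+01 -9.570e+00  3.600e-01  8.47
[... 1154 characters left out ...]
60e+00  3.840e+00
   2.700e-01  5.298e+01  4.801e+01]
 [ 1.080e+02 -9.320e+00  2.600e-01  8.730e+00 -1.070e+00  3.580e+00
   2.700e-01  5.256e+01  4.801e+01]
 [ 1.180e+02 -9.450e+00 -8.000e-02  8.570e+00 -1.590e+00  4.530e+00
   2.800e-01  5.239e+01  4.801e+01]
 [ 1.280e+02 -9.100e+00 -7.000e-02  8.510e+00 -6.900e-01  6.410e+00
   9.390e+00  5.106e+01  4.801e+01]
 [ 1.380e+02 -9.680e+00  1.700e-01  8.550e+00 -2.500e+00  9.300e-01
   3.500e-01  5.271e+01  4.801e+01]
 [ 1.480e+02 -9.730e+00  1.800e-01  8.210e+00 -2.810e+00  1.500e-01
   3.200e-01  5.172e+01  4.801e+01]]
w1 median [68.   -9.56  0.11  8.64 -1.59  3.58  0.33 52.83 48.01] std [60.99  0.27  0.13  0.19  0.77  2.13  6.02  1.22  0.  ]
```

```bash
python3 - <<'E'
from h import *
st(); cmd(pt(0,.032,0)+kdir(37.8)*.030,toolR(37.8,-100.5))
E
```

```text
t 3.27 loc [-51.2  30.8  69.9] open 1.0 F(bx,by,z) [-1.2  -0.26 -0.23] M [-0.083  0.323 -0.022] M_toolz -0.034 j [ -16.7  -27.7  136.6   24.7   38.4 -140.7]
 lean 37.95 tilt y 0.07 j-like -100.56
cmd [0.00227, 0.00177, 0.05663, -0.00027, 0.00036, 0.00016] mm 56.71 deg 0.17
```

Call:
{"api": "step_arm", "payload": {
  "commands": [
    [0.0012,0.0014,0.03,0,0,0,1],
    [0.0023,0.0018,0.0566,-0.0003,0.0004,0.0002,1],
    [0.0023,0.0018,0.0566,-0.0003,0.0004,0.0002,1],
    [0.0023,0.0018,0.0566,-0.0003,0.0004,0.0002,1]
  ]
}}

```text
t: 3.78
tool_pos: [0.5552, 0.0218, 0.1403]
orientation: [[-0.741, -0.286, 0.608], [-0.294, 0.952, 0.09], [-0.604, -0.112, -0.789]]
ft_force: [-0.1, -0.7, 0.0]
opening: 1.0
```

```bash
python3 - <<'E'
from h import *
f=viewer.grab_frame("wrist"); s=st(); cmd(pt(0,.032,0)+kdir(37.8)*.030,toolR(37.8,-100.5)); cv2.imwrite("pics/w3.png",f["pixels"][:,:,::-1]); np.save("w3.npy",{k:f[k] for k in("camera_matrix","rvec","tvec")},allow_pickle=True)
cv2.imwrite('pics/w3c.png',cv2.resize(f["pixels"][100:350,120:520,::-1],None,fx=2,fy=2,interpolation=cv2.INTER_CUBIC))
E
```

```text
t 3.83 loc [-18.   31.7  25.5] open 1.0 F(bx,by,z) [ 0.11 -0.04  0.21] M [-0.063  0.271  0.016] M_toolz -0.051 j [ -14.2  -16.4  134.3   28.6   29.5 -144.1]
 lean 37.93 tilt y 0.04 j-like -100.52
cmd [0.00132, 0.00054, 0.00123, -0.00017, 0.00033, 4e-05] mm 1.89 deg 0.13
```

View pics/w3c.png

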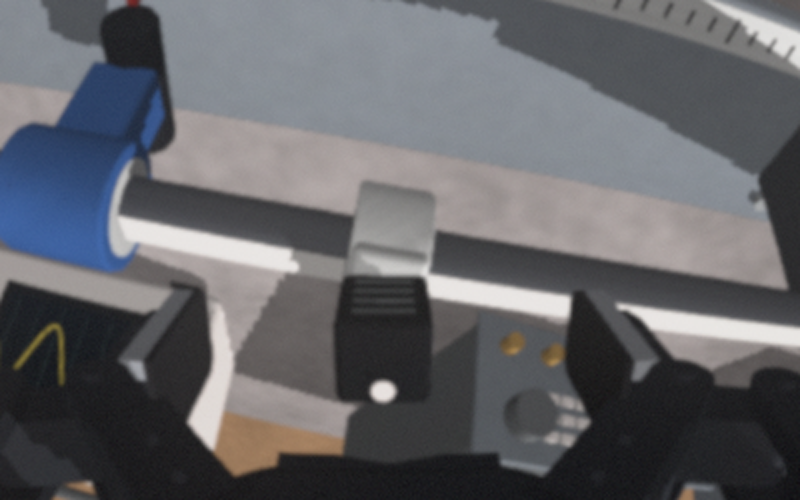

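Call:
{"api": "step_arm", "payload": {
  "commands": [
    [0.0013,0.0005,0.0012,0,0,0,0],
    [0.0013,0.0005,0.0012,0,0,0,0],
    [0.0013,0.0005,0.0012,0,0,0,0],
    [0.0013,0.0005,0.0012,0,0,0,0],
    [0.0013,0.0005,0.0012,0,0,0,0],
    [0.0013,0.0005,0.0012,0,0,0,0]
  ],
  "newtons": 40
}}

```text
t: 4.58
tool_pos: [0.5551, 0.0218, 0.1392]
orientation: [[-0.74, -0.286, 0.609], [-0.294, 0.952, 0.089], [-0.605, -0.113, -0.789]]
ft_force: [-5.6, -1.9, 5.0]
opening: 0.226
```

```bash
python3 - <<'E'
from h import *
f=viewer.grab_frame("wrist"); s=st(); cv2.imwrite("pics/w4.png",f["pixels"][:,:,::-1]); np.save("w4.npy",{k:f[k] for k in("camera_matrix","rvec","tvec")},allow_pickle=True)
cv2.imwrite('pics/w4c.png',cv2.resize(f["pixels"][100:350,120:520,::-1],None,fx=2,fy=2,interpolation=cv2.INTER_CUBIC))
E
```

```text
t 4.62 loc [-18.2  31.8  24.1] open 0.226 F(bx,by,z) [-6.64 -0.66  5.53] M [ 0.079  0.548 -0.048] M_toolz 0.086 j [ -14.2  -16.3  134.4   28.8   29.3 -144.3]
 lean 37.95 tilt y 0.05 j-like -100.53
```

View pics/w4c.png

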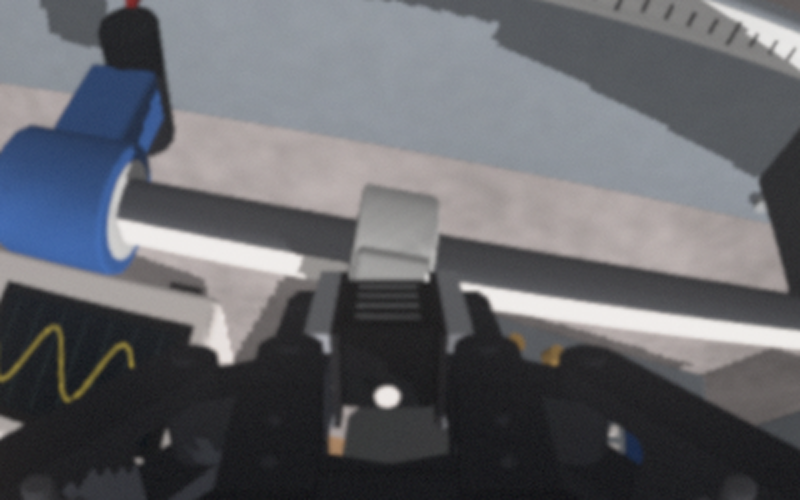

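```bash
python3 - <<'E'
from h import *
s=st(); print("carr", loc(atz(viewer.grab_frame("top"),topc((423,162)),.136)))
P=s["tool_pos"]
for d in(.02,.04,.058): cmd(P-d*yb,s["orientation"])
E
```

```text
t 4.62 loc [-18.2  31.8  24.1] open 0.226 F(bx,by,z) [-6.64 -0.66  5.53] M [ 0.079  0.548 -0.048] M_toolz 0.086 j [ -14.2  -16.3  134.4   28.8   29.3 -144.3]
 lean 37.95 tilt y 0.05 j-like -100.53
carr [-0.00339983 -0.06873301  0.021     ]
cmd [0.00365, -0.01966, 2e-05, 0.0, 0.0, -1e-05] mm 20.0 deg 0.0
cmd [0.00731, -0.03933, 4e-05, 0.0, 0.0, -1e-05] mm 40.0 deg 0.0
cmd [0.01059, -0.05703, 5e-05, 0.0, 0.0, -1e-05] mm 58.0 deg 0.0
```

Call:
{"api": "step_arm", "payload": {
  "commands": [
    [0.0018,-0.0098,0,0,0,0,0],
    [0.0037,-0.0197,0,0,0,0,0],
    [0.0055,-0.0295,0,0,0,0,0],
    [0.0073,-0.0393,0,0,0,0,0],
    [0.009,-0.0485,0,0,0,0,0],
    [0.0106,-0.057,0,0,0,0,0],
    [0.0106,-0.057,0,0,0,0,0],
    [0.0106,-0.057,0,0,0,0,0]
  ]
}}

```text
t: 5.68
tool_pos: [0.5629, -0.0306, 0.1397]
orientation: [[-0.749, -0.28, 0.6], [-0.292, 0.953, 0.081], [-0.595, -0.114, -0.796]]
ft_force: [10.1, 0.7, -13.9]
opening: 0.223
```

```bash
python3 - <<'E'
from h import *
f=viewer.grab_frame("wrist"); s=st(); cv2.imwrite("pics/w5.png",f["pixels"][:,:,::-1]); np.save("w5.npy",{k:f[k] for k in("camera_matrix","rvec","tvec")},allow_pickle=True)
cv2.imwrite('pics/w5c.png',cv2.resize(f["pixels"][130:290,220:420,::-1],None,fx=4,fy=4,interpolation=cv2.INTER_CUBIC))
E
```

```text
t 5.72 loc [-18.2 -21.2  24.7] open 0.227 F(bx,by,z) [  9.53  -1.57 -14.65] M [-0.132  0.462 -0.042] M_toolz -0.05 j [ -21.4  -13.9  132.2   33.1   32.6 -153.6]
 lean 37.25 tilt y 0.43 j-like -100.3
```

View pics/w5c.png

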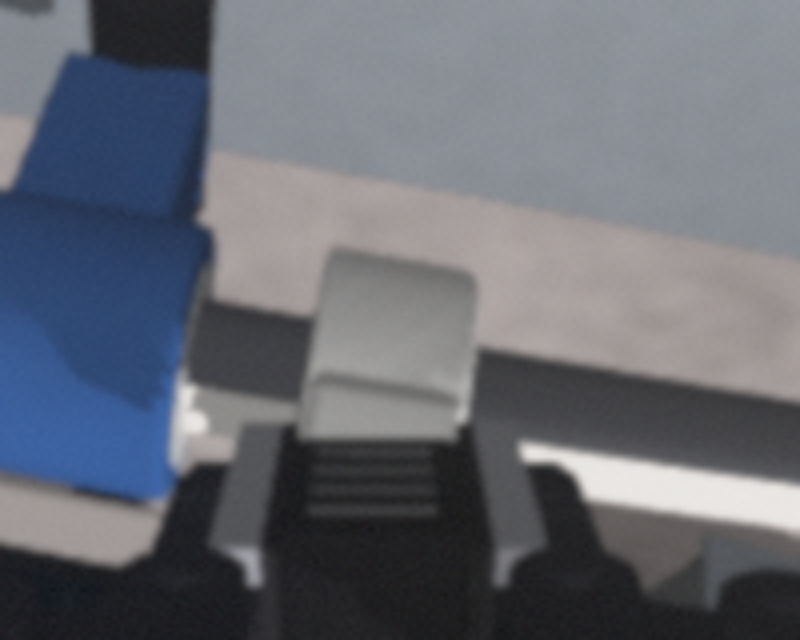

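```bash
python3 - <<'E'
from h import *
s=manip.observe()
for a in (33,27,21,15,9,3): cmd(pt(0,-.0212,0)+kdir(a)*.0304,toolR(a,-100.5),s)
E
```

```text
cmd [-0.00176, -0.00037, 0.00035, -0.0033, 0.0114, -0.00061] mm 1.83 deg 4.28
cmd [-0.00487, -0.00093, 0.00075, -0.00631, 0.0278, -0.00067] mm 5.01 deg 10.26
cmd [-0.00792, -0.00147, 0.00148, -0.00931, 0.04419, -0.00073] mm 8.19 deg 16.26
cmd [-0.01087, -0.002, 0.00253, -0.01231, 0.06059, -0.00079] mm 11.34 deg 22.26
cmd [-0.01371, -0.00251, 0.00389, -0.01531, 0.07698, -0.00085] mm 14.47 deg 28.26
cmd [-0.01639, -0.00298, 0.00554, -0.01831, 0.09338, -0.00091] mm 17.55 deg 34.26
```

Call:
{"api": "step_arm", "payload": {
  "commands": [
    [-0.0018,-0.0004,0.0004,-0.0033,0.0114,-0.0006,0],
    [-0.0049,-0.0009,0.0008,-0.0063,0.0278,-0.0007,0],
    [-0.0079,-0.0015,0.0015,-0.0093,0.0442,-0.0007,0],
    [-0.0109,-0.002,0.0025,-0.0123,0.0606,-0.0008,0],
    [-0.0137,-0.0025,0.0039,-0.0153,0.077,-0.0009,0],
    [-0.0164,-0.003,0.0055,-0.0183,0.0934,-0.0009,0],
    [-0.0164,-0.003,0.0055,-0.0183,0.0934,-0.0009,0],
    [-0.0164,-0.003,0.0055,-0.0183,0.0934,-0.0009,0]
  ]
}}

```text
t: 6.72
tool_pos: [0.579, -0.0285, 0.1444]
orientation: [[-0.945, -0.324, 0.052], [-0.324, 0.946, 0.008], [-0.052, -0.01, -0.999]]
ft_force: [2.0, -2.1, -6.4]
opening: 0.229
```

```bash
python3 - <<'E'
from flat import *
f=viewer.grab_frame("wrist"); s=st(); cv2.imwrite("pics/w6.png",f["pixels"][:,:,::-1]); np.save("w6.npy",{k:f[k] for k in("camera_matrix","rvec","tvec")},allow_pickle=True)
cv2.imwrite('pics/w6c.png',cv2.resize(f["pixels"][100:300,160:480,::-1],None,fx=2.5,fy=2.5,interpolation=cv2.INTER_CUBIC))
solve("w6",np.arange(.015,.05,.004))
E
```

```text
t 6.78 loc [ -2.1 -21.4  29.4] open 0.228 F(bx,by,z) [ 2.61 -1.05 -7.77] M [-0.229 -0.416 -0.071] M_toolz 0.059 j [ -11.2    8.6  101.8    1.1   66.7 -120.5]
 lean 3.06 tilt y 0.01 j-like -100.48
[[ 15.   -19.1   -7.94  12.62 -14.59   0.7   -2.16 170.86  23.63]
 [ 19.   -18.99  -7.93  12.25 -14.31   0.93   1.07 168.01  23.63]
 [ 23.   -19.    -7.92  12.3  -14.7    0.7   -0.64 168.09  23.63]
 [ 27.   -18.93  -7.9   12.23 -14.69   0.71  -0.61 167.05  23.63]
 [ 31.   -18.84  -7.91  12.08 -14.58   0.86   0.22 165.47  23.63]
 [ 35.   -18.78  -7.92  12.19 -14.67   0.91  -1.69 165.46  23.63]
 [ 39.   -18.69  -7.77  12.17 -14.6    0.52  -2.18 164.54  23.63]
 [ 43.   -18.35  -7.85  11.93 -13.22   1.8    1.66 161.1   23.63]
 [ 47.   -18.23  -7.83  12.02 -13.01   1.96   0.47 160.58  23.63]]
w6 median [ 31.   -18.84  -7.91  12.19 -14.59   0.86  -0.61 165.47  23.63] std [10.33  0.28  0.05  0.19  0.62  0.48  1.31  3.13  0.  ]
```

View pics/w6c.png

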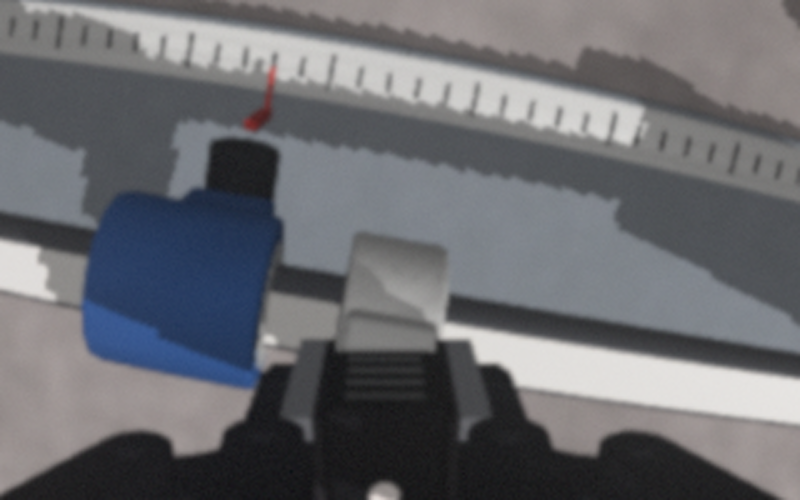

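```bash
python3 - <<'E'
from h import *
s=manip.observe()
for y in (-.028,-.0345): cmd(pt(-.0008,y,0)+kdir(1)*.0297,toolR(1,-100.5),s)
E
```

```text
cmd [0.00047, -0.00664, -0.00023, -0.00106, 0.00562, -5e-05] mm 6.66 deg 2.06
cmd [0.00165, -0.01304, -0.00023, -0.00106, 0.00562, -5e-05] mm 13.14 deg 2.06
```

Call:
{"api": "step_arm", "payload": {
  "commands": [
    [0.0005,-0.0066,-0.0002,-0.0011,0.0056,0,0],
    [0.0011,-0.01,-0.0002,-0.0011,0.0056,0,0],
    [0.0017,-0.013,-0.0002,-0.0011,0.0056,0,0],
    [0.0017,-0.013,-0.0002,-0.0011,0.0056,0,0],
    [0.0017,-0.013,-0.0002,-0.0011,0.0056,0,0]
  ]
}}

```text
t: 7.4
tool_pos: [0.5816, -0.0416, 0.1444]
orientation: [[-0.946, -0.324, 0.018], [-0.324, 0.946, 0.002], [-0.018, -0.003, -1.0]]
ft_force: [5.5, 1.4, -10.8]
opening: 0.232
```

```bash
python3 - <<'E'
from flat import *
f=viewer.grab_frame("wrist"); s=st(); cv2.imwrite("pics/w7.png",f["pixels"][:,:,::-1]); np.save("w7.npy",{k:f[k] for k in("camera_matrix","rvec","tvec")},allow_pickle=True)
cv2.imwrite('pics/w7c.png',cv2.resize(f["pixels"][160:280,240:400,::-1],None,fx=5,fy=5,interpolation=cv2.INTER_CUBIC))
solve("w7",np.arange(.005,.05,.004),False)
E
```

```text
t 7.45 loc [ -1.4 -34.8  29.5] open 0.229 F(bx,by,z) [  4.63  -0.27 -10.69] M [-0.213 -0.977 -0.021] M_toolz 0.017 j [ -12.    10.6   99.5    0.4   68.9 -121.1]
 lean 1.02 tilt y 0.02 j-like -100.48
w7 median [ 27.   -18.65  -8.41  11.78 -14.41   0.94  -1.25 161.78  21.75] std [13.81  0.36  0.18  0.27  0.63  0.54  1.25  4.35  0.  ]
```

View pics/w7c.png

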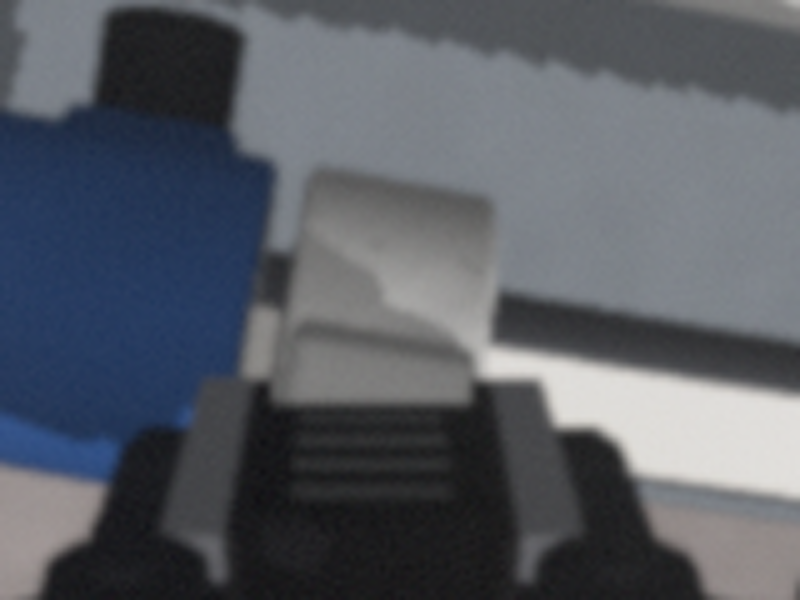

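```bash
python3 - <<'E'
from h import *
s=manip.observe()
for y in (-.0365,-.0375): cmd(pt(.0008,y,0)+kdir(1)*.0288,toolR(1,-100.5),s)
E
```

```text
cmd [-0.0013, -0.002, 0.00071, -5e-05, 6e-05, -5e-05] mm 2.49 deg 0.03
cmd [-0.00112, -0.00298, 0.00071, -5e-05, 6e-05, -5e-05] mm 3.26 deg 0.03
```

Call:
{"api": "step_arm", "payload": {
  "commands": [
    [-0.0013,-0.001,0.0007,0,0,0,0],
    [-0.0013,-0.002,0.0007,0,0,0,0],
    [-0.0013,-0.002,0.0007,0,0,0,0]
  ]
}}

```text
t: 7.82
tool_pos: [0.5828, -0.0432, 0.1442]
orientation: [[-0.946, -0.324, 0.016], [-0.324, 0.946, 0.002], [-0.016, -0.003, -1.0]]
ft_force: [-5.0, 0.9, 1.0]
opening: 0.228
```

```bash
python3 - <<'E'
from flat import *
f=viewer.grab_frame("wrist"); s=st(); cv2.imwrite("pics/w8.png",f["pixels"][:,:,::-1]); np.save("w8.npy",{k:f[k] for k in("camera_matrix","rvec","tvec")},allow_pickle=True)
cv2.imwrite('pics/w8c.png',cv2.resize(f["pixels"][160:280,240:400,::-1],None,fx=5,fy=5,interpolation=cv2.INTER_CUBIC))
for d in(.0005,.001,.0015): cmd(s["tool_pos"]-d*yb,s["orientation"],s)
E
```

```text
t 7.88 loc [ -0.3 -36.5  29.2] open 0.232 F(bx,by,z) [-4.67  1.34  1.64] M [ 0.336  0.965 -0.012] M_toolz 0.017 j [ -12.1   10.8   99.3    0.3   69.  -121.2]
 lean 0.95 tilt y 0.02 j-like -100.49
cmd [9e-05, -0.00049, 0.0, 0.0, 0.0, 0.0] mm 0.5 deg 0.0
cmd [0.00018, -0.00098, 0.0, 0.0, 0.0, 0.0] mm 1.0 deg 0.0
cmd [0.00027, -0.00147, 0.0, 0.0, 0.0, 0.0] mm 1.5 deg 0.0
```

View pics/w8c.png

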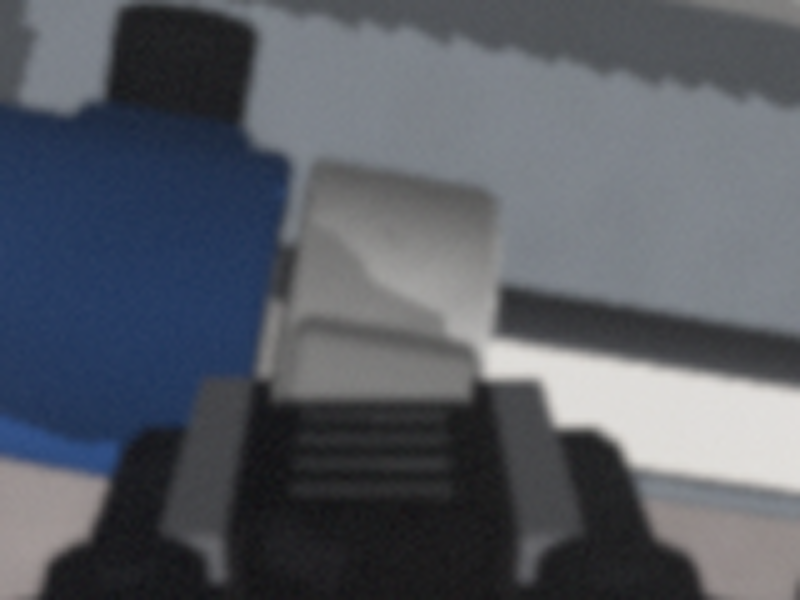

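Call:
{"api": "step_arm", "payload": {
  "commands": [
    [0.0008,-0.0008,0,0,0,0,0],
    [0.0009,-0.0014,0,0,0,0,0],
    [0.0009,-0.0014,0,0,0,0,0]
  ]
}}

```text
t: 8.25
tool_pos: [0.5827, -0.0449, 0.1443]
orientation: [[-0.946, -0.324, 0.017], [-0.324, 0.946, 0.002], [-0.017, -0.004, -1.0]]
ft_force: [-1.2, 1.1, -0.4]
opening: 0.225
```

```bash
cat > gap.py <<'E'
from flat import *
import sys
n=sys.argv[1]
f=viewer.grab_frame("wrist"); s=st(); cv2.imwrite(f"pics/{n}.png",f["pixels"][:,:,::-1]); np.save(n+".npy",{k:f[k] for k in("camera_matrix","rvec","tvec")},allow_pickle=True)
cv2.imwrite(f'pics/{n}c.png',cv2.resize(f["pixels"][160:280,240:400,::-1],None,fx=5,fy=5,interpolation=cv2.INTER_CUBIC))
E
python3 gap.py w9
```

```text
t 8.3 loc [ -0.7 -38.2  29.3] open 0.227 F(bx,by,z) [-1.7   1.66 -0.65] M [ 0.267  0.289 -0.001] M_toolz 0.005 j [ -12.3   10.8   99.3    0.3   69.  -121.3]
 lean 0.97 tilt y 0.03 j-like -100.48
```

View pics/w9c.png

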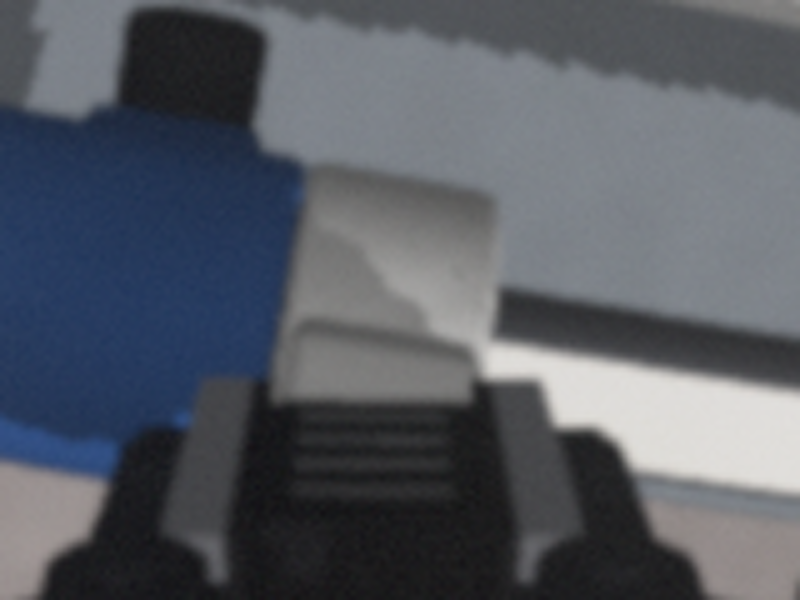

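Call:
{"api": "step_arm", "payload": {
  "commands": [
    [0.0001,-0.0003,0,0,0,0,0],
    [0.0001,-0.0005,0,0,0,0,0],
    [0.0001,-0.0005,0,0,0,0,0]
  ]
}}

```text
t: 8.68
tool_pos: [0.5828, -0.0453, 0.1443]
orientation: [[-0.946, -0.324, 0.017], [-0.324, 0.946, 0.002], [-0.017, -0.003, -1.0]]
ft_force: [-1.9, 1.3, -1.8]
opening: 0.225
```

```bash
python3 gap.py w10
```

```text
t 8.72 loc [ -0.7 -38.6  29.3] open 0.229 F(bx,by,z) [-1.02  1.04 -1.67] M [ 0.327  0.229 -0.016] M_toolz 0.022 j [ -12.4   10.8   99.3    0.3   69.  -121.4]
 lean 0.97 tilt y 0.02 j-like -100.49
```

View pics/w10c.png

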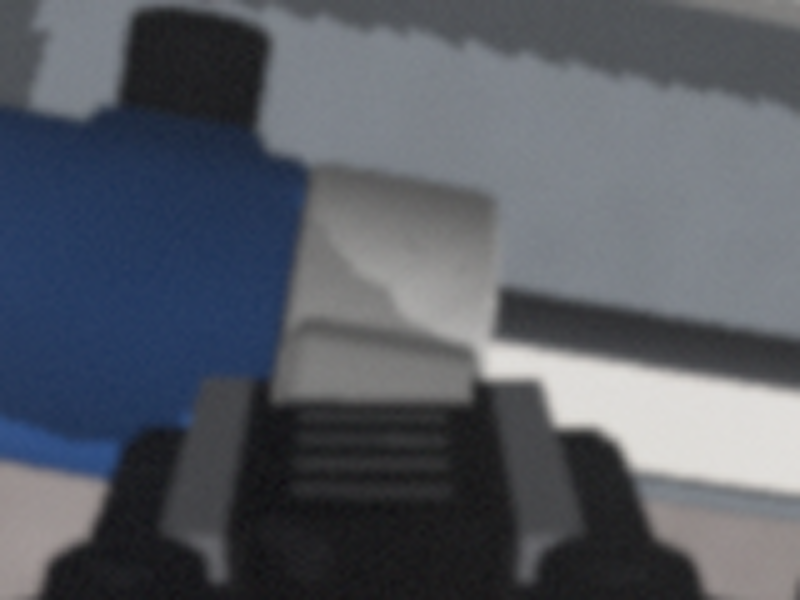

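Call:
{"api": "step_arm", "payload": {
  "commands": [
    [0.0001,-0.0003,0,0,0,0,0],
    [0.0001,-0.0005,0,0,0,0,0],
    [0.0001,-0.0005,0,0,0,0,0]
  ]
}}

```text
t: 9.1
tool_pos: [0.5828, -0.0456, 0.1443]
orientation: [[-0.946, -0.324, 0.017], [-0.324, 0.946, 0.002], [-0.017, -0.003, -1.0]]
ft_force: [-1.9, 3.0, -1.5]
opening: 0.228
```

```bash
python3 gap.py w11
```

```text
t 9.15 loc [ -0.7 -38.9  29.3] open 0.23 F(bx,by,z) [-2.24  2.16 -0.5 ] M [0.595 0.236 0.039] M_toolz -0.029 j [ -12.4   10.8   99.3    0.4   69.  -121.4]
 lean 0.97 tilt y 0.01 j-like -100.49
```

View pics/w11c.png

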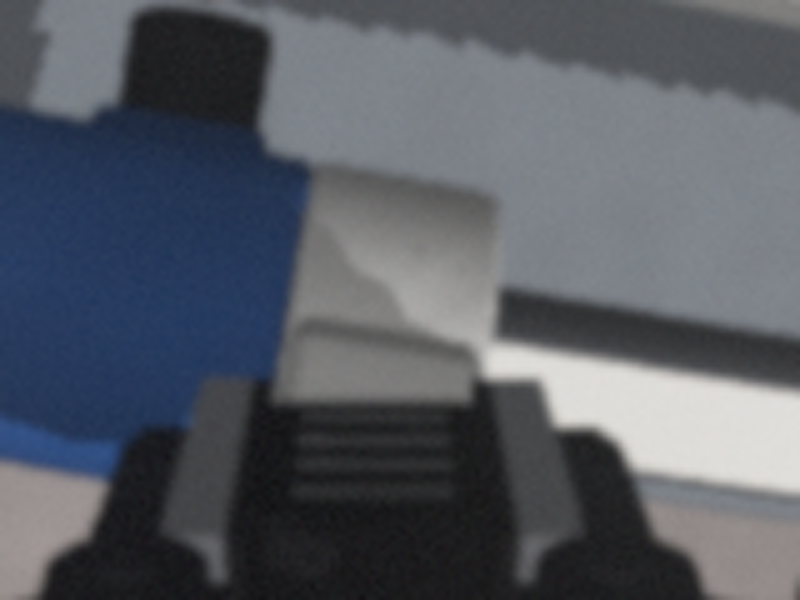

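Call:
{"api": "step_arm", "payload": {
  "commands": [
    [0,0,0.0003,0,0,0.0278,0],
    [0,0,0.0006,0,0,0.0556,0],
    [0,0,0.0008,0,0,0.0833,0],
    [0,0,0.0011,0,0,0.1111,0],
    [0,0,0.0011,0,0,0.1111,0]
  ]
}}

```text
t: 9.78
tool_pos: [0.5828, -0.0463, 0.1432]
orientation: [[-0.933, 0.358, 0.017], [0.358, 0.934, 0.001], [-0.015, 0.007, -1.0]]
ft_force: [-1.8, -1.2, -2.5]
opening: 0.226
```

```bash
python3 gap.py w12
```

```text
t 9.82 loc [ -0.8 -39.5  28.2] open 0.229 F(bx,by,z) [-2.    0.35 -2.96] M [-0.142  0.316 -0.139] M_toolz 0.137 j [-12.4  10.9  99.3   0.3  68.9 -81.6]
 lean 0.96 tilt y 0.06 j-like -60.68
```

View pics/w12.png

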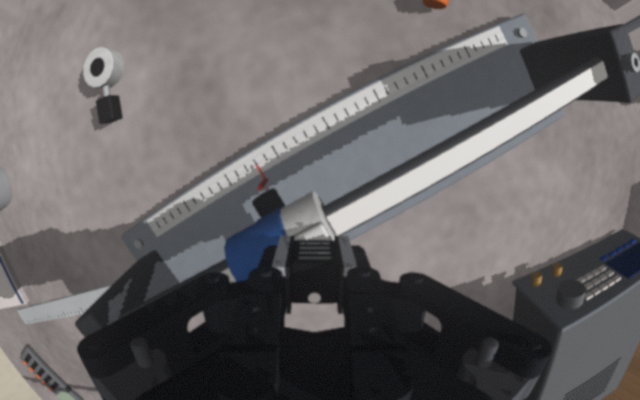

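```bash
cat > turn.py <<'E'
from h import *
import sys
x,y,z,j,lean=map(float,sys.argv[1:6]); s=manip.observe()
cmd(Cn+xb*x/1e3+yb*y/1e3+zb*z/1e3,toolR(lean,j),s)
E
python3 turn.py -0.7 -39 27 -20 1
```

```text
cmd [0.0002, 0.0005, 0.0012, -0.00019, 6e-05, 0.11301] mm 1.32 deg 40.68
```

Call:
{"api": "step_arm", "payload": {
  "commands": [
    [0.0002,0.0005,0.0003,0,0,0.0283,0],
    [0.0002,0.0005,0.0006,0,0,0.0565,0],
    [0.0002,0.0005,0.0009,0,0,0.0848,0],
    [0.0002,0.0005,0.0012,0,0,0.113,0],
    [0.0002,0.0005,0.0012,0,0,0.113,0]
  ]
}}

```text
t: 10.45
tool_pos: [0.5823, -0.0464, 0.142]
orientation: [[-0.48, 0.877, 0.016], [0.877, 0.48, 0.0], [-0.007, 0.014, -1.0]]
ft_force: [-5.1, -2.9, 0.5]
opening: 0.23
```

```bash
python3 gap.py w13; python3 turn.py -0.7 -39 25.9 20 1
```

```text
t 10.5 loc [ -1.3 -39.5  27. ] open 0.225 F(bx,by,z) [-5.16 -1.4   0.57] M [-0.393  1.004 -0.153] M_toolz 0.145 j [-12.4  11.   99.4   0.2  68.8 -41.2]
 lean 0.89 tilt y 0.1 j-like -20.33
cmd [0.00029, 0.00068, 0.00112, -0.0003, 0.00028, 0.11203] mm 1.34 deg 40.33
```

View pics/w13c.png

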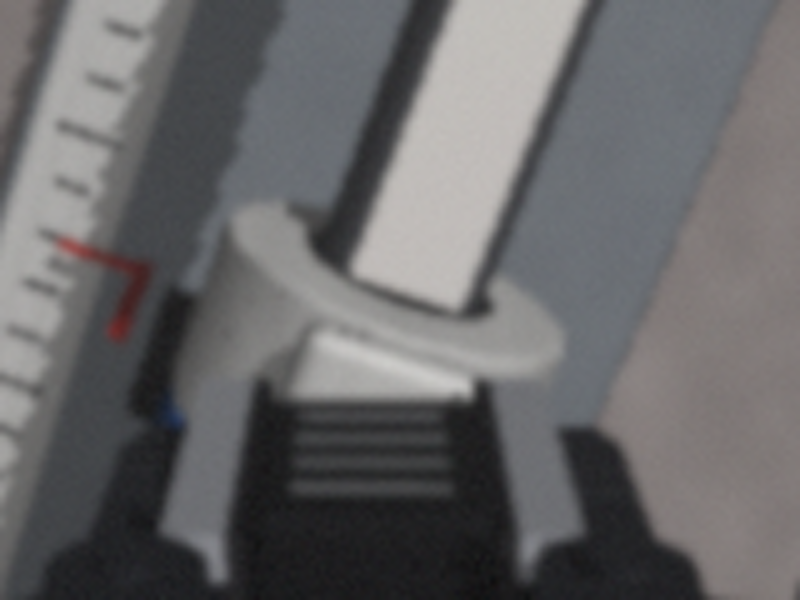

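```bash
python3 - <<'E'
from flat import *
solve("w13",np.arange(-.012,.06,.006))
solve("w12",np.arange(-.01,.12,.01))
E
python3 turn.py -2.0 -39.3 25.9 20 0.9
```

```text
[[-1.2000e+01 -2.1240e+01 -1.3580e+01  1.0640e+01 -2.0660e+01  9.6000e-01
  -1.2700e+00  1.8560e+02  8.8400e+00]
 [-6.0000e+00 -2.1440e+01 -1.3680e+01  1.0720e+01 -2.1090e+01  8.0000e-01
  -1.5600e+00  1.8709e+02  8.8400e+00]
 [ 0.0000e+00 -2.1350e+01 -1.3860e+01  1.0700e+01 -1.9870e+01  1.9800e+00
   2.0000e-02  1.8627e+02  8.8400e+00]
 [ 6.0000e+00 -2.1730e+01 -1.4080e+01  1.1070e+01 -2.1510e+01  1.5300e+00
  -2.9600e+00  1.9037e+02  8.8400e+00]
 [ 1.2000e+01 -2.1550e+01 -1.3850e+01  1.1000e+01 -1.9890e+01  1.5200e+00
  -8.3000e-01  1.8853e+02  8.8400e+00]
 [ 1.8000e+01 -2.1810e+01 -1.4080e+01  1.1100e+01 -2.0930e+01  1.4900e+00
  -1.9600e+00  1.9013e+02  8.8400e+00]
 [ 2.4000e+01 -2.1720e+01 -1.3890e+01  1.0940e+01 -2.0040e+01  1.2000e+00
  -1.9000e-01  1.8819e+02  8.8400e+00]
 [ 3.0000e+01 -2.1600e+01 -1.3790e+01  1.1090e+01 -1.9060e+01  1.3300e+00
   1.0000e-02  1.8780e+02  8.8400e+00]
 [ 3.6000e+01 -2.1650e+01 -1.4010e+01  1.1120e+01 -1.9100e+01  2.0300e+00
  -1.1000e-01  1.8756e+02  8.8400e+00]
 [ 4.2000e+01 -2.1910e+01 -1.4110e+01  1.1140e+01 -2.0450e+01  1.4300e+00
  -1.4500
[... 1374 characters left out ...]
2.6500e+00  1.6711e+02  1.9520e+01]
 [ 8.0000e+01 -1.9260e+01 -9.1600e+00  1.1680e+01 -1.5160e+01  2.9000e-01
  -1.6000e-01  1.6203e+02  1.9520e+01]
 [ 9.0000e+01 -1.8940e+01 -9.0000e+00  1.1700e+01 -1.4470e+01  4.0000e-01
  -1.0100e+00  1.5904e+02  1.9520e+01]
 [ 1.0000e+02 -1.8660e+01 -8.9800e+00  1.1420e+01 -1.4090e+01  8.4000e-01
  -0.0000e+00  1.5467e+02  1.9520e+01]
 [ 1.1000e+02 -1.7800e+01 -8.8500e+00  1.1350e+01 -1.0790e+01  3.0500e+00
   3.4900e+00  1.4848e+02  1.9520e+01]]
w12 median [ 50.   -19.86  -9.69  12.01 -15.71   1.13  -0.   171.9   19.52] std [37.42  0.74  0.38  0.32  1.74  0.87  1.76  9.73  0.  ]
cmd [0.00046, -0.00065, 0.0011, -2e-05, 0.00028, 0.11203] mm 1.36 deg 40.33
```

```bash
python3 turn.py -1.9 -39.3 25.9 20 0.6
```

```text
cmd [0.00042, -0.00055, 0.0011, 0.00083, 0.00028, 0.11202] mm 1.3 deg 40.33
```

Call:
{"api": "step_arm", "payload": {
  "commands": [
    [0.0003,-0.0006,0.0003,0.0008,0.0003,0.028,0],
    [0.0004,-0.0006,0.0006,0.0008,0.0003,0.056,0],
    [0.0004,-0.0006,0.0008,0.0008,0.0003,0.084,0],
    [0.0004,-0.0006,0.0011,0.0008,0.0003,0.112,0],
    [0.0004,-0.0006,0.0011,0.0008,0.0003,0.112,0]
  ]
}}

```text
t: 11.12
tool_pos: [0.5815, -0.0464, 0.1413]
orientation: [[0.195, 0.981, 0.01], [0.981, -0.195, 0.001], [0.003, 0.01, -1.0]]
ft_force: [-5.5, -1.3, 2.1]
opening: 0.227
```

```bash
python3 gap.py w14; python3 turn.py -1.9 -39.3 25.3 40 0.6
```

```text
t 11.18 loc [ -2.2 -39.5  26.3] open 0.229 F(bx,by,z) [-5.51 -0.4   2.76] M [-0.191  1.145 -0.063] M_toolz 0.06 j [-12.4  11.1  99.2   0.2  69.1  -1.3]
 lean 0.58 tilt y 0.01 j-like 19.57
cmd [0.00031, 0.00015, 0.00096, -2e-05, 5e-05, 0.05674] mm 1.02 deg 20.43
```

View pics/w14c.png

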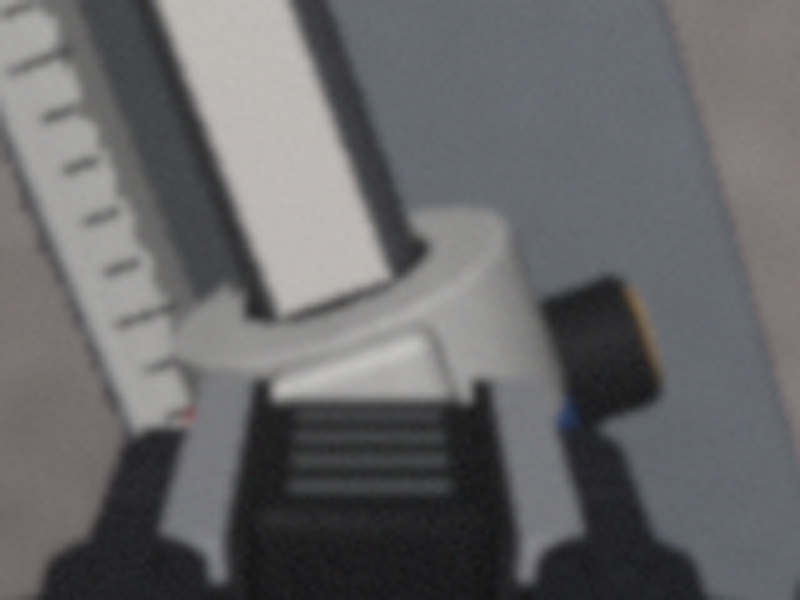

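```bash
python3 turn.py -3.3 -39.4 25.6 30 0.6
```

```text
cmd [-0.00026, -0.00114, 0.00065, -2e-05, 5e-05, 0.02896] mm 1.33 deg 10.43
```

Call:
{"api": "step_arm", "payload": {
  "commands": [
    [-0.0002,-0.0011,0.0003,0,0,0.014,0],
    [-0.0003,-0.0011,0.0006,0,0,0.029,0],
    [-0.0003,-0.0011,0.0006,0,0,0.029,0]
  ]
}}

```text
t: 11.55
tool_pos: [0.5811, -0.0464, 0.1412]
orientation: [[0.362, 0.932, 0.012], [0.932, -0.362, 0.001], [0.006, 0.011, -1.0]]
ft_force: [-0.9, 0.7, 2.2]
opening: 0.226
```

```bash
python3 gap.py w15
```

```text
t 11.6 loc [ -2.5 -39.5  26.3] open 0.227 F(bx,by,z) [-0.32  0.27  1.76] M [0.029 0.27  0.283] M_toolz -0.283 j [-12.4  11.   99.4   0.2  69.    8.7]
 lean 0.69 tilt y 0.03 j-like 29.64
```

Call:
{"api": "step_arm", "payload": {
  "commands": [
    [0,0,0,0,0,0,0],
    [0,0,0,0,0,0,0]
  ]
}}

```text
t: 11.85
tool_pos: [0.5811, -0.0464, 0.1413]
orientation: [[0.36, 0.933, 0.012], [0.933, -0.36, 0.001], [0.006, 0.011, -1.0]]
ft_force: [-1.9, -0.6, 0.7]
opening: 0.229
```

```bash
python3 gap.py w16
```

```text
t 11.9 loc [ -2.5 -39.4  26.3] open 0.225 F(bx,by,z) [-2.61  0.33  0.69] M [-0.027  0.417  0.199] M_toolz -0.199 j [-12.4  11.   99.4   0.2  69.    8.6]
 lean 0.69 tilt y 0.02 j-like 29.56
```

View pics/w16.png

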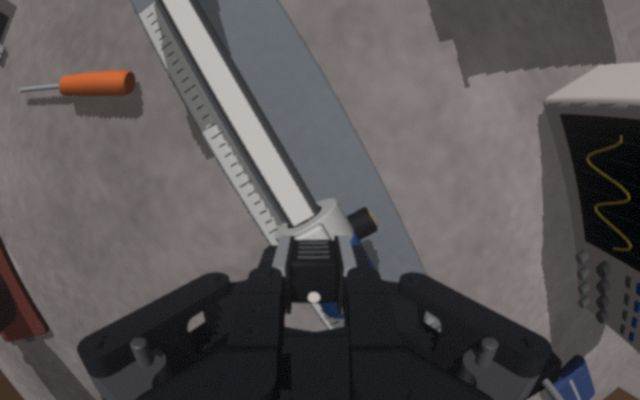

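Call:
{"api": "step_arm", "payload": {
  "commands": [
    [0,0,0,0,0,0.012,0],
    [0,0,0,0,0,0.024,0],
    [0,0,0,0,0,0.03,0],
    [0,0,0,0,0,0.03,0]
  ]
}}

```text
t: 12.4
tool_pos: [0.5808, -0.0464, 0.1412]
orientation: [[0.528, 0.849, 0.011], [0.849, -0.528, 0.001], [0.007, 0.009, -1.0]]
ft_force: [-3.1, -0.2, 1.5]
opening: 0.226
```

```bash
python3 gap.py w17; python3 - <<'E'
from flat import *
solve("w17",np.arange(0,.08,.006),False);solve("w16",np.arange(0,.08,.006),False);solve("w14",np.arange(0,.08,.006),False)
E
```

```text
t 12.45 loc [ -2.8 -39.4  26.2] open 0.226 F(bx,by,z) [-3.86  0.25  2.16] M [-0.018  0.84   0.332] M_toolz -0.332 j [-12.4  11.   99.4   0.2  69.   19.3]
 lean 0.65 tilt y 0.03 j-like 40.27
w17 median [ 39.   -22.78 -18.67   5.2  -27.09  -4.73  -4.6  158.94 -12.44] std [24.19  1.63  0.18  0.15  9.16  6.66  5.78 11.15  0.  ]
w16 median [ 39.   -26.33 -18.55   6.24 -46.4  -16.89 -18.44 186.08  -9.24] std [24.19  0.23  0.14  0.18  1.39  0.49  1.09  3.59  0.  ]
w14 median [ 39.   -22.66 -18.05   7.16 -24.45  -0.51  -2.29 171.77  -6.07] std [24.19  0.16  0.12  0.17  0.65  0.42  0.7   3.31  0.  ]
```

View pics/w17c.png

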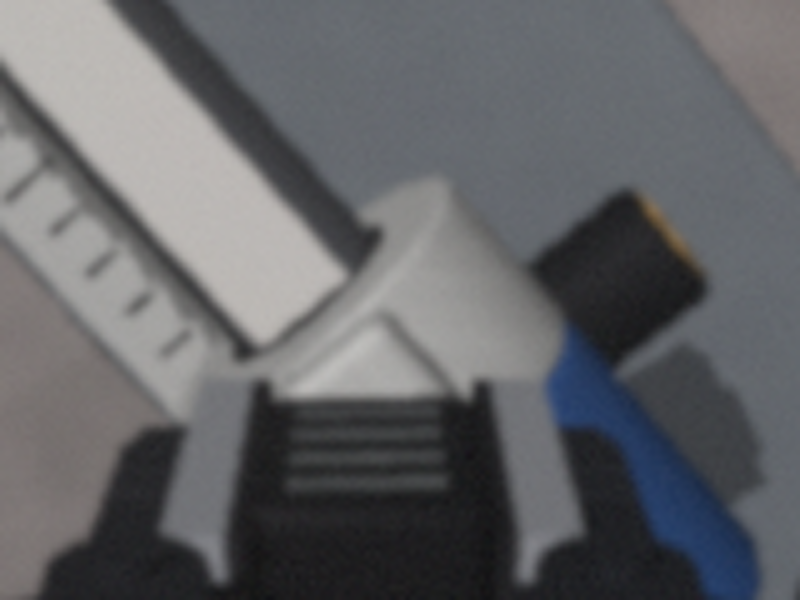

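```bash
python3 - <<'E'
from h import *
m=[]
for i in range(12):
    viewer.grab_frame("top"); s=manip.observe(); R=np.array(s["orientation"]); m.append([s["torque"]@R[:,2],*s["ft_force"]])
m=np.array(m); print(m.mean(0),m.std(0), s["t"]); print(m[:,0].round(3)); st()
E
```

```text
[-0.3883363  -4.55065069 -0.22827548  2.49157892] [0.03076435 0.59772103 0.30904884 0.52492744] 13.05
[-0.351 -0.372 -0.35  -0.375 -0.417 -0.399 -0.436 -0.358 -0.426 -0.352
 -0.405 -0.419]
t 13.05 loc [ -2.8 -39.5  26.2] open 0.229 F(bx,by,z) [-5.78  0.36  2.7 ] M [-0.045  1.018  0.418] M_toolz -0.419 j [-12.4  11.   99.4   0.2  69.   19.4]
 lean 0.66 tilt y 0.02 j-like 40.36
```

Call:
{"api": "step_arm", "payload": {
  "commands": [
    [-0.0004,-0.0005,0,0,0,0,0],
    [-0.0004,-0.0005,0,0,0,0,0.5],
    [-0.0004,-0.0005,0,0,0,0,1],
    [-0.0004,-0.0005,0,0,0,0,1],
    [-0.0004,-0.0005,0,0,0,0,1],
    [-0.0004,-0.0005,0,0,0,0,1]
  ]
}}

```text
t: 13.8
tool_pos: [0.5803, -0.0465, 0.1412]
orientation: [[0.529, 0.849, 0.011], [0.849, -0.529, 0.001], [0.007, 0.009, -1.0]]
ft_force: [0.1, 0.3, -1.0]
opening: 0.998
```

```bash
python3 gap.py w18; python3 turn.py -2.6 -39.4 100 40 0.6
```

```text
t 13.85 loc [ -3.4 -39.4  26.2] open 0.999 F(bx,by,z) [-0.92 -0.35  0.72] M [ 0.001  0.007 -0.023] M_toolz 0.023 j [-12.5  10.9  99.5   0.2  69.   19.4]
 lean 0.66 tilt y 0.02 j-like 40.36
cmd [0.00103, 0.00123, -0.0738, 0.00017, -6e-05, -0.00099] mm 73.82 deg 0.36
```

View pics/w18.png

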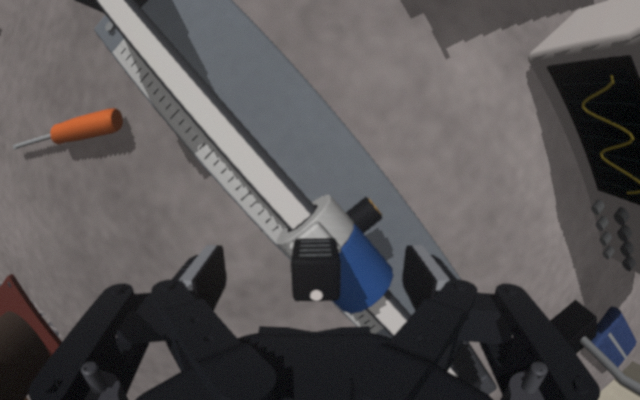

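Call:
{"api": "step_arm", "payload": {
  "commands": [
    [0,0,-0.04,0,0,0,1],
    [0.001,0.0012,-0.09,0,0,-0.055,1],
    [0.001,0.0012,-0.09,0,0,-0.111,1],
    [0.001,0.0012,-0.09,0,0,-0.111,1],
    [0.001,0.0012,-0.09,0,0,-0.111,1],
    [0.001,0.0012,-0.09,0,0,-0.111,1],
    [0.001,0.0012,-0.09,0,0,-0.111,1]
  ]
}}

```text
t: 14.72
tool_pos: [0.5808, -0.0464, 0.2312]
orientation: [[-0.137, 0.99, 0.011], [0.991, 0.137, 0.001], [-0.0, 0.012, -1.0]]
ft_force: [-0.2, -0.0, -0.1]
opening: 1.003
```

```bash
python3 gap.py w19; python3 - <<'E'
import cv2
a=cv2.imread('pics/w19.png');cv2.imwrite('pics/w19d.png',cv2.resize(a[130:290,220:420],None,fx=4,fy=4,interpolation=cv2.INTER_CUBIC))
from flat import *
solve("w19",np.arange(0,.1,.008),False)
E
```

```text
t 14.78 loc [ -2.8 -39.4 116.1] open 1.001 F(bx,by,z) [-0.21  0.01  0.63] M [-0.009  0.073 -0.004] M_toolz 0.004 j [-12.4   6.4  94.6   0.2  78.5 -20.4]
 lean 0.66 tilt y 0.02 j-like 0.52
w19 median [ 48.   -14.92 -10.59   6.05 -11.04  -1.13  -4.51  79.29   0.93] std [29.93  0.24  0.08  0.19  0.89  1.23  2.47  1.6   0.  ]
```

View pics/w19d.png

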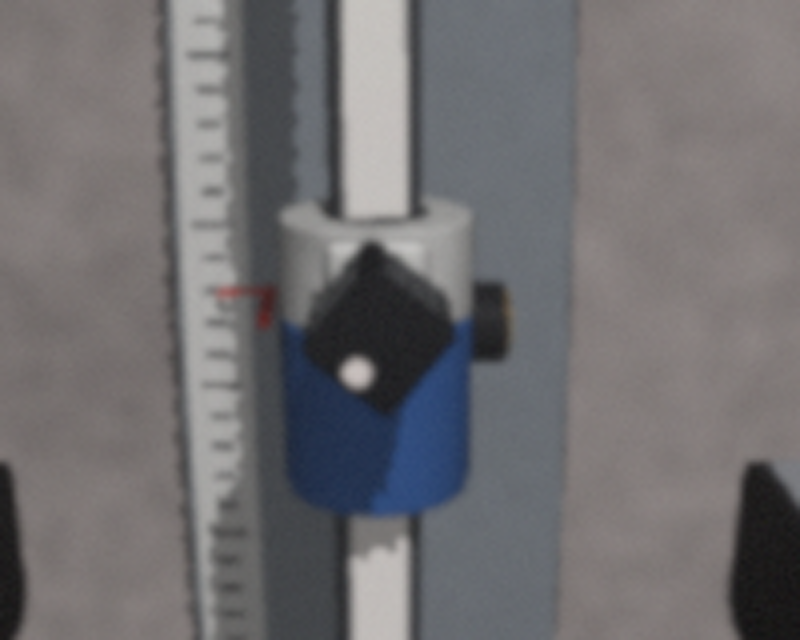

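```bash
python3 - <<'E'
from flat import *
f=np.load("w19.npy",allow_pickle=True).item(); g=cv2.imread("pics/w19.png").astype(float).mean(2)
R,T,K=cam(f); print("cam loc",loc(-R.T@T)*1e3)
for r in (150,160,170,178,265,270): print(r,g[r,295:332].round().astype(int))
def L(u,v,z): return loc(atz(f,(u,v),Cn[2]+z,True))*1e3
u=lambda x,y:(220-.375+x/4,130-.375+y/4)
for c in [(303,345),(457,330),(390,415)]: print("knob top",L(*u(*c),.0605))
for row in (200,100,560): 
    pass
for c in [(327,200),(420,200),(341,200),(410,200),(338,560),(420,560),(349,560),(412,560)]: print(c,"z0",L(*u(*c),0).round(2),"z7.6",L(*u(*c),.0076).round(2))
E
```

```text
cam loc [ -4.19444519  27.09329535 259.24512695]
150 [106 112 112 111 110  98  82  62  61  85 133 173 190 192 193 191 193 192
 192 194 193 192 192 192 191 183 159 111  73  72  90 105 110 111 111 110
 111]
160 [106 114 112 111 111 103  90  67  57  77 120 159 183 189 190 193 189 192
 191 191 192 191 191 193 189 183 159 110  75  74  90 106 113 113 112 112
 110]
170 [107 110 110 112 109 103  89  67  58  76 119 158 181 190 191 192 190 192
 194 191 190 190 190 191 188 182 158 111  74  74  89 103 109 111 111 110
 111]
178 [106 112 113 111 110 107  95  76  57  69 105 146 175 188 190 191 191 192
 190 192 191 192 192 191 190 184 160 112  75  75  96 111 118 114 113 113
 110]
265 [ 70  69  70  70  70  69  70  67  60  51  45  56  81 102 113 117 119 121
 123 123 122 122 121 133 157 165 146 107  66  67  88 100 106 108 109 108
 108]
270 [ 71  70  69  71  69  69  69  67  62  53  51  77 121 156 173 173 174 180
 187 187 190 188 189 189 186 180 156 119  79  71  88 101 105 108 108 108
 108]
knob top [-14.90972811 -36.60675184  60.5       ]
knob top [ 11.04280443 -34.30895727  60.5       ]
knob top [ -0.33051639 -49.42677778  60.5       ]
(327, 200) z0 [-12.25 -23.66  -0.  ] z7.6 [-12.01 -22.17   7.6 ]
(420, 200) z0 [  7.58 -23.9   -0.  ] z7.6 [  7.23 -22.4    7.6 ]
(341, 200) z0 [ -9.26 -23.7   -0.  ] z7.6 [ -9.11 -22.21   7.6 ]
(410, 200) z0 [  5.45 -23.88  -0.  ] z7.6 [  5.16 -22.38   7.6 ]
(338, 560) z0 [ -11.57 -109.21   -0.  ] z7.6 [ -11.35 -105.21    7.6 ]
(420, 560) z0 [   7.67 -109.52   -0.  ] z7.6 [   7.33 -105.52    7.6 ]
(349, 560) z0 [  -8.99 -109.24   -0.  ] z7.6 [  -8.85 -105.24    7.6 ]
(412, 560) z0 [   5.79 -109.48   -0.  ] z7.6 [   5.5  -105.48    7.6 ]
```

```bash
python3 - <<'E'
from flat import *
for n,roi in(("w2",(60,140,160,240)),("w6",(110,170,230,310)),("w13",(190,240,240,280)),("w19",(190,225,265,295))):
    f=np.load(n+".npy",allow_pickle=True).item(); a=cv2.imread(f"pics/{n}.png").astype(int); b,g,r=a[...,0],a[...,1],a[...,2]
    m=(r-np.maximum(g,b)>35); m[:roi[0]]=0;m[roi[1]:]=0;m[:,:roi[2]]=0;m[:,roi[3]:]=0
    v,u=np.nonzero(m)
    if len(u)==0: print(n,"none");continue
    pts=np.array([loc(atz(f,(x,y),.02,True))*1e3 for x,y in zip(u,v)])
    k=np.argsort(pts[:,0])[:5]; print(n,len(u),"cam y",(loc(-cam(f)[0].T@cam(f)[1])[1]*1e3).round(1),"tip z20",pts[k].mean(0).round(2))
    for h in(.025,.03,.04): print("   h",h,np.mean([loc(atz(f,(u[i],v[i]),h,True))*1e3 for i in k],0).round(2))
E
```

```text
w2 128 cam y 20.2 tip z20 [-42.59 -70.05 -95.  ]
   h 0.025 [-45.68 -68.16 -90.  ]
   h 0.03 [-48.76 -66.27 -85.  ]
   h 0.04 [-54.94 -62.49 -75.  ]
w6 78 cam y -32.1 tip z20 [-46.29 -69.04 -95.  ]
   h 0.025 [-46.82 -68.34 -90.  ]
   h 0.03 [-47.34 -67.64 -85.  ]
   h 0.04 [-48.39 -66.24 -75.  ]
w13 38 cam y 23.1 tip z20 [-46.95 -70.1  -95.  ]
   h 0.025 [-46.56 -68.34 -90.  ]
   h 0.03 [-46.17 -66.58 -85.  ]
   h 0.04 [-45.4  -63.06 -75.  ]
w19 16 cam y 27.1 tip z20 [-46.23 -69.62 -95.  ]
   h 0.025 [-45.64 -68.25 -90.  ]
   h 0.03 [-45.04 -66.89 -85.  ]
   h 0.04 [-43.86 -64.16 -75.  ]
```

```bash
python3 - <<'E'
from h import *
st(); print(ticket.close_job())
E
```

```text
t 14.78 loc [ -2.8 -39.4 116.1] open 1.001 F(bx,by,z) [-0.21  0.01  0.63] M [-0.009  0.073 -0.004] M_toolz 0.004 j [-12.4   6.4  94.6   0.2  78.5 -20.4]
 lean 0.66 tilt y 0.02 j-like 0.52
the job is handed in; nothing more can be done
None
```

The collar is against the carriage with its thumb screw upright on the flat and tightened. I handed the job in at about 15 s with the gripper open and clear of the bench. The job system gives no verdict, so these are my own last checks.

- **Gap:** the last wrist picture shows no gap between collar and carriage. I stopped sliding when the push force rose to about 2–3 N, well below the 10 N that moves the carriage.
- **Carriage:** its pointer measured the same place before and after, within about 0.3 mm.
- **Screw angle:** the collar leans about 0 to -0.3° and the flat between about -0.5° and +0.5°. One coarse reading of the flat gave about -2°. All of these carry an error of 1–1.5°; the limit is 4°.
- **Tightness:** I turned the knob 141° (2.46 rad). The knob stopped sinking after about 1.8 rad, which puts it about 0.6 rad past contact. The final torque was higher than expected, about 0.39 N m, where 0.86 rad past contact would give about 0.32 N m. Contact cannot have come before 1.6 rad, so it is at most 0.86 rad past contact, under the 1.1 rad limit. The knob kept its angle to within about 1–2° after I let go.
- **Not checked:** I could not measure the screw's press force directly, and I did not compare the bystanders' positions before and after. The wrist force readings gave no sign of touching anything but the knob and collar.

During the slide, the last joint reached the end of its range, so that move stopped about 5 mm short. I turned the collar upright there and finished the slide from that position.

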